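# Fetch the spices out of the chest

## Robot

A 7-joint arm with a two-finger parallel gripper is mounted at the origin on a cart in front of the work surface, level with it; the furniture and walls round the work are solid. World frame = base frame: x ahead of the robot, y to its left, z up, the work surface at z = 0. Lengths are in m, angles in rad, forces in N, time in s.
With the tool pointing down it reaches from about 0.4 to 0.875 m from the base axis. Payload 19.3 kg.
Tool frame: the origin (TCP) lies midway between the tips of the shut fingers; the grasp point (between the pads) lies 19 mm behind it; z points along the fingers, y is the direction in which the jaws open and shut (so a half turn about z gives the same grasp; the last joint's range is limited). The gripper opens to 85 mm and grips with 20 to 120 N. Pads are 22 mm wide; open, the fingers measure 114 mm over their backs; the gripper's body (76 mm by 85 mm) begins 54 mm behind the grasp point. The pads swing forward as they close: fully open they stand 13 mm farther back than shut.
Start: joints at [-1.333, 0.521, -0.036, 1.599, 0.021, 1.021, -0.113], TCP at [0.189, 0.596, 0.206] pointing down, gripper open.
Joint ranges: [-2.91, 2.91], [-0.3, 2.13], [-1.5, 1.42], [0.17, 2.43], [-1.26, 4.41], [0.16, 1.93], [-2.52, 2.52]. Speed limits (rad/s): [1.89, 1.89, 2.39, 2.39, 3.01, 3.01, 3.01].

## Interface

Orientations are given as [roll, pitch, yaw] about the fixed x, y, z axes, in that order (R = Rz(yaw) Ry(pitch) Rx(roll)).
In Python, from workcell import bot, eyes gives the robot as it stands. The module is installed in compiled form; this text tells all that it offers.
- The arm moves only by the shell command python3 -m jog 'ROWS' [FORCE]. ROWS is JSON, a list of rows, each an object with "delta_pos": the shift along the world's x, y, z in mm, a list of three; "spin": the turn about the world's z in rad; "claw": the closure, from 0 (fully open) to 1 (shut). In form: [{"delta_pos": [tx, ty, tz], "spin": spin, "claw": claw}, ...]. A call has 1 to 8 rows; each row is the pose to reach, as a shift and turn from the pose measured when the call began; what a row does not reach only later rows make up. A row lasts 1/10 s, in which the tool goes at most 50 mm and 8.59 degrees, less where a joint would pass 70% of its speed; a pose out of reach is approached as far as the arm can. A call with a gripper value outside its range is refused whole. The fingers move at their own pace and stop on an object; FORCE is the grip in N (left out, the last holds). Time passes only in rows, so rows that repeat a pose let the fingers close. It gives the time, the measured TCP pose, the force and the opening at its end, in the units of the state.
- bot.observe(): the state, without advancing time (a new reading comes with each control period).
- eyes.grab_frame(name): name is "scene" or "top" or "wrist"; returns the picture (400x640x3 uint8, blue, green, red); there is no depth.
- eyes.camera_params(name): a dict with "fx", "fy", "cx", "cy" (pixels), "origin" and "attitude" of the camera in the world. Camera axes: x right, y up, looking along -z (the intrinsics and any distortion apply to the point x, -y, -z); pixel columns grow to the right and rows downward; lengths in m; the calibration is good to about 2 mm. A picture is of the moment at which its call begins: read the wrist's pose just before it. camera_params takes no time and is no camera call; for the wrist camera it gives the pose at the moment of the call.
- bot.job_done(): hands the job in, once; it reports no verdict.
The state is a dict: "clock": time; "qpos": joint angles; "qd": joint speeds; "joint_efforts": joint torques, N m; "position": TCP position; "tool_rot": TCP orientation; "force": force on the tool from outside, world axes, zero at the start; "moment": the same for the moment, N m; "grip_width": finger opening in m.
Only numpy, scipy, OpenCV 4.12 (cv2) and the standard library are available. Lean on these libraries where they do the work, as an engineer would, in place of code of your own. Each camera call takes 0.05 s, during which the arm holds its last target. There are 200 camera calls.

## Task

Open the spice chest by swinging its lid right back so that it stays open by itself, take out every spice jar, including any hidden under the sliding till, and stand them all upright, wholly on the chopping board. Leave the till on its runners in the chest, pushed up against the left-hand end, with the measuring spoon still in it, and shut the lid. Leave the pepper mill, the tomato and the lemon where they are.

Things in the scene. Friction and masses are not known exactly. Their poses are not given: they have to be found in the camera images.
- chest: Pale wooden chest, fixed: outside 160 (x) x 340 (y) x 130 mm high without its lid, 180 with it; origin at the centre of its underside, -x its front (toward the robot), +y its left end. Walls 10, floor 8, inside 140 x 320 mm. Along front and back walls runners, 8 mm wide, tops at 118 mm, carry the till along y; 124 mm clear between them.
- lid (a joint): Lid angle: 0 shut, grows as the front edge swings up and back, stops at 1.75. Plain hinge, no spring or stay: below about 1.2 the 0.4 kg lid falls shut, beyond it falls open against its stop and stays. The lid is a hollow cap, 50 mm deep with 7 mm walls, over the whole chest, hinged along the top of the rear wall.
- lid_knob (a point): Centre of the brass knob on the lid's front face, mid-width: round, 24 mm in diameter, 20 mm long along x, centre 30 mm out from the face, 148 mm above the table when shut; 190 mm from the hinge along the lid and 18 mm above it in the lid's frame. Pinched along the chest's y it can turn between the fingers.
- lid_hinge (a point): Middle of the lid's hinge line, on the top rear edge of the chest, 80 mm behind the chest's centre and 130 mm above the table; the line runs along the chest's y.
- till: Loose wooden tray, 134 (x) x 150 (y) x 26 mm, about 0.22 kg, walls and floor 5 mm; origin at the centre of its underside, axes parallel to the chest's. It lies on the runners, covers about half of the chest and slides along y, 85 mm either side of the middle (3 mm play front and back); jar tops pass 5 mm below it. Fully left its origin is at y = +85 mm in the chest's frame.
- till_grip (a point): Top of the till's centre board, its handle: an upright board 10 mm thick (y), 124 mm long (x), across the middle of the till, 47 mm above the till's underside, 21 mm above its walls.
- measuring_spoon: Small steel measuring spoon, 97 x 27 x 12 mm, lying in one compartment of the till on its floor; origin under its middle, x along the handle toward the bowl.
- board: Loose wooden chopping board lying flat, 190 mm (x) x 300 mm (y) x 22 mm thick, 0.8 kg; origin at the centre of its underside.
- jar_a: One of up to four like glass spice jars with a dark screw cap: upright cylinder 41 mm in diameter, 105 mm tall, about 0.11 kg; origin at the centre of its underside, z up. It stands on the chest's floor, 30 mm before or behind the middle line and about 80 mm left or right of the middle (within 2 cm), or is absent.
- jar_b: One of up to four like glass spice jars with a dark screw cap: upright cylinder 41 mm in diameter, 105 mm tall, about 0.11 kg; origin at the centre of its underside, z up. It stands on the chest's floor, 30 mm before or behind the middle line and about 80 mm left or right of the middle (within 2 cm), or is absent.
- jar_c: One of up to four like glass spice jars with a dark screw cap: upright cylinder 41 mm in diameter, 105 mm tall, about 0.11 kg; origin at the centre of its underside, z up. It stands on the chest's floor, 30 mm before or behind the middle line and about 80 mm left or right of the middle (within 2 cm), or is absent.
- jar_d: One of up to four like glass spice jars with a dark screw cap: upright cylinder 41 mm in diameter, 105 mm tall, about 0.11 kg; origin at the centre of its underside, z up. It stands on the chest's floor, 30 mm before or behind the middle line and about 80 mm left or right of the middle (within 2 cm), or is absent.
- pepper_mill: Dark wooden pepper mill, 58 mm in diameter, 170 mm tall, standing behind the work; origin at the centre of its underside. To be left alone.
- tomato: Red tomato, 65 mm, behind the chopping board; origin under its centre. To be left alone.
- lemon: Yellow lemon, 71 x 53 x 51 mm, behind the chopping board; origin under its centre. To be left alone.

How it is judged:
On the way, in this order (a step that is already met when the one before it is completed fails the run):
1. The lid is swung open past its balance point and stays open (value of joint lid above 1.5 rad), for 0.3 s.
2. With the lid open, every spice jar stands upright on the chopping board (value of joint lid above 1.3 rad and x of jar_a in the frame of board between -0.078 and 0.078 m and y of jar_a in the frame of board between -0.133 and 0.133 m and z of jar_a in the frame of board between 0.017 and 0.03 m and angle between each of jar_a, jar_b, jar_c, jar_d's own z axis and vertical below 0.1 rad and linear speed of each of jar_a, jar_b, jar_c, jar_d below 0.02 m/s and x of jar_b in the frame of board between -0.078 and 0.078 m and y of jar_b in the frame of board between -0.133 and 0.133 m and z of jar_b in the frame of board between 0.017 and 0.03 m and x of jar_c in the frame of board between -0.078 and 0.078 m and y of jar_c in the frame of board between -0.133 and 0.133 m and z of jar_c in the frame of board between 0.017 and 0.03 m and x of jar_d in the frame of board between -0.078 and 0.078 m and y of jar_d in the frame of board between -0.133 and 0.133 m and z of jar_d in the frame of board between 0.017 and 0.03 m), for 0.3 s.
At the end, for the whole second after the job is handed in: Every spice jar that was in the chest stands upright (within 0.1 rad), still, on the chopping board, its base wholly on it; the till lies level on its runners within 8 mm of the chest's left-hand (+y) end, with the measuring spoon in it; the lid is shut (under 0.03 rad) (x of jar_a in the frame of board between -0.078 and 0.078 m and y of jar_a in the frame of board between -0.133 and 0.133 m and z of jar_a in the frame of board between 0.017 and 0.03 m and angle between each of jar_a, jar_b, jar_c, jar_d's own z axis and vertical below 0.1 rad and linear speed of each of jar_a, jar_b, jar_c, jar_d, till below 0.02 m/s and x of jar_b in the frame of board between -0.078 and 0.078 m and y of jar_b in the frame of board between -0.133 and 0.133 m and z of jar_b in the frame of board between 0.017 and 0.03 m and x of jar_c in the frame of board between -0.078 and 0.078 m and y of jar_c in the frame of board between -0.133 and 0.133 m and z of jar_c in the frame of board between 0.017 and 0.03 m and x of jar_d in the frame of board between -0.078 and 0.078 m and y of jar_d in the frame of board between -0.133 and 0.133 m and z of jar_d in the frame of board between 0.017 and 0.03 m and y of till in the frame of chest between 0.077 and 0.09 m and z of till in the frame of chest between 0.113 and 0.123 m and angle between till's own z axis and vertical below 0.05 rad and value of joint lid below 0.03 rad and x of measuring_spoon in the frame of till between -0.065 and 0.065 m and y of measuring_spoon in the frame of till between -0.073 and 0.073 m and z of measuring_spoon in the frame of till between 0 and 0.03 m); the robot touches nothing.
It fails at once if The pepper mill is moved more than 30 mm (distance of pepper_mill from where it was at the start of the episode above 0.03 m).
It fails at once if The tomato is moved more than 30 mm (distance of tomato from where it was at the start of the episode above 0.03 m).
It fails at once if The lemon is moved more than 30 mm (distance of lemon from where it was at the start of the episode above 0.03 m).
Of jar_a, jar_b, jar_c, jar_d only 3 to 4 are there at a start; the rules pass over those that are not, and their reading is None.
At some moment in a run one of till may be knocked a few centimetres aside while the robot is not near it.
Once in a run the grip may slacken for a moment while it holds something.
It also fails if it takes over 210 s, if anything falls off the work surface, if the arm or the gripper's body presses on something with over 40 N, if the wrist force passes 120 N, or if a joint passes its speed limit or range.

## Working session

There is one attempt and no reset: what is moved stays moved. The work goes in short steps, Python scripts to look and compute and a shell command to move; the robot and the scene stay as the last step left them, time stands still between calls to the robot, and variables do not carry over. Pictures are saved under pics/ and viewed, about 12 in all and at most 16, crops included, and the job is handed in when it is done.

```bash
mkdir -p pics; cat > h.py <<'E'
import numpy as np, cv2
from scipy.spatial.transform import Rotation as R
from workcell import bot, eyes
def cam(n):
    p=eyes.camera_params(n); A=np.array(p["attitude"],float)
    M=R.from_euler('xyz',A).as_matrix() if A.shape==(3,) else (A if A.shape==(3,3) else None)
    return p,M,np.array(p["origin"])
def ray(c,u,v):
    p,M,o=c
    d=np.array([(u-p["cx"])/p["fx"],-(v-p["cy"])/p["fy"],-1.]); return o,M@d
def onz(c,u,v,z):
    o,d=ray(c,u,v); return o+d*(z-o[2])/d[2]
def proj(c,P):
    p,M,o=c; q=M.T@(np.array(P)-o); return p["cx"]+p["fx"]*q[0]/-q[2], p["cy"]-p["fy"]*q[1]/-q[2]
E
python3 - <<'E'
from h import *
s=bot.observe(); print(s)
for n in ["scene","top","wrist"]:
    print(n,eyes.camera_params(n))
a=eyes.grab_frame("scene");b=eyes.grab_frame("top")
cv2.imwrite("pics/s0.png",a);cv2.imwrite("pics/t0.png",b)
E
```

```text
{'clock': 0.0, 'qpos': array([-1.33320194,  0.52201439, -0.03634693,  1.599973  ,  0.02120046,
        1.02111313, -0.11280112]), 'qd': array([ 2.25334637e-04,  6.99260421e-06, -5.14203804e-04,  6.86207774e-05,
        1.03979015e-03,  4.80268475e-04,  2.30813660e-04]), 'joint_efforts': array([-3.92078931e-03, -9.27133298e+01,  1.97828650e+00, -3.69933486e+01,
        1.77062029e-02,  8.12519953e-03,  4.59554929e-05]), 'position': array([0.18926643, 0.59528196, 0.20593783]), 'tool_rot': array([-3.14047199e+00,  7.06420878e-05,  2.83380375e+00]), 'force': array([-0.68342188, -0.01894793, -1.05960904]), 'moment': array([ 0.04702381,  0.0159173 , -0.02207955]), 'grip_width': 0.08560564798587939}
scene {'fx': 489.48537098173995, 'fy': 489.48537098173995, 'cx': 317.66875291754695, 'cy': 202.657919726299, 'origin': array([1.48277386, 0.27859289, 0.74672888]), 'attitude': array([0.97417853, 0.01633706, 1.80644771])}
top {'fx': 514.7676443374124, 'fy': 514.7676443374124, 'cx': 311.24707913385276, 'cy': 201.9519002086641, 'origin': array([-0.31464633, -0.16474056,  1.2624189 ]), 'attitude': array([ 0.68239421,  0.00873397, -1.35905977])}
wrist {'fx': 319.1428238918856, 'fy': 319.1428238918856, 'cx': 325.14244214428095, 'cy': 197.39643122860468, 'origin': array([0.11334138, 0.62034324, 0.37227884]), 'attitude': array([-3.18976611e-01,  6.89893823e-04,  1.26314490e+00])}
```

View pics/s0.png

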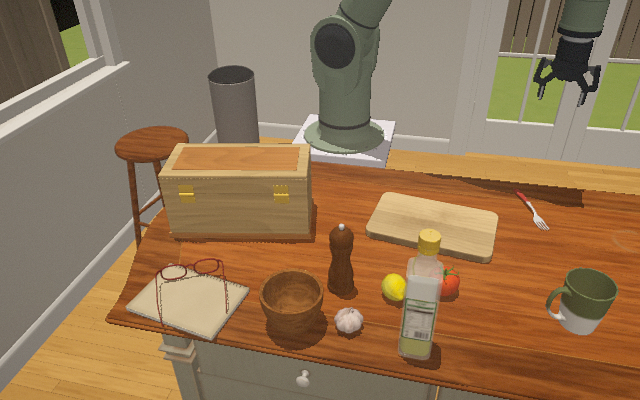

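View pics/t0.png

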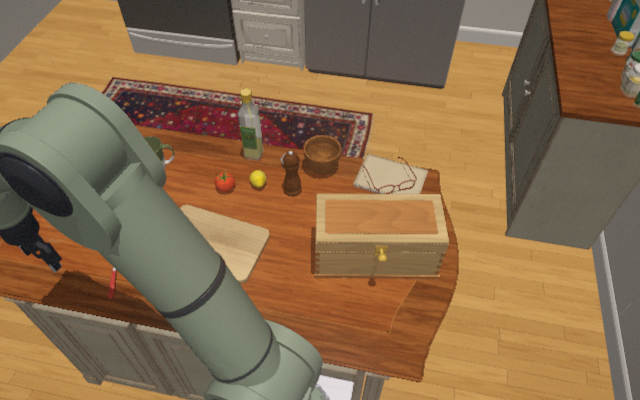

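Scene view: the chest is at (165-315,145-240), hinges facing the scene camera, and the board is at (368-498,195-258). Pepper mill, lemon and tomato are behind. Top view: knob at (381,255), lid top corners at about (318,197), (441,194), (446,236) and (316,234).

```bash
python3 - <<'E'
from h import *
t=cam("top");s=cam("scene")
print("lid top(top cam)");
for u,v in [(318,197),(441,195),(446,236),(316,234)]: print(np.round(onz(t,u,v,.18),3))
print("lid top(scene)")
for u,v in [(163,176),(311,180),(310,145),(177,145)]: print(np.round(onz(s,u,v,.18),3))
print("knob",onz(t,381,255,.148))
print("base rear(scene)",[np.round(onz(s,u,v,0.0),3) for u,v in [(174,233),(314,237)]])
print("board scene",[np.round(onz(s,u,v,.022),3) for u,v in [(367,231),(491,253),(498,209),(383,196)]])
for n,u,v,z in [("mill",340,290,0),("lemon",395,288,.025),("tom",447,284,.03)]: print(n,np.round(onz(s,u,v,z),3))
a=cv2.imread("pics/s0.png");b=cv2.imread("pics/t0.png")
cv2.imwrite("pics/c1.png",np.hstack([cv2.resize(a[130:265,150:335],(0,0),fx=2.1,fy=2.1,interpolation=2)[:283],cv2.resize(b[180:290,300:460],(0,0),fx=2.58,fy=2.58,interpolation=2)[:283]]))
E
```

```text
lid top(top cam)
[0.564 0.015 0.18 ]
[ 0.639 -0.313  0.18 ]
[ 0.504 -0.333  0.18 ]
[ 0.442 -0.005  0.18 ]
lid top(scene)
[ 0.643 -0.293  0.18 ]
[0.59  0.039 0.18 ]
[ 0.429 -0.004  0.18 ]
[ 0.497 -0.332  0.18 ]
knob [ 0.43338147 -0.17739263  0.148     ]
base rear(scene) [array([ 0.624, -0.311,  0.   ]), array([0.565, 0.036, 0.   ])]
board scene [array([0.542, 0.163, 0.022]), array([0.563, 0.45 , 0.022]), array([0.379, 0.476, 0.022]), array([0.38 , 0.182, 0.022])]
mill [ 0.731  0.135 -0.   ]
lemon [0.726 0.25  0.025]
tom [0.696 0.354 0.03 ]
```

View pics/c1.png

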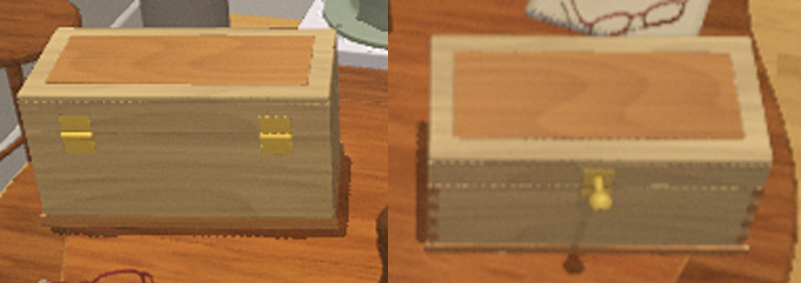

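```bash
python3 - <<'E'
from h import *
from scipy.optimize import least_squares
t=cam("top");s=cam("scene")
T=[(317,194.3),(442,194.3),(448,242.3),(315.7,242)]; S=[(312,176.3),(159.5,176.7),(178.6,143.3),(310.5,143.3)]
C=np.array([[.08,.17],[.08,-.17],[-.08,-.17],[-.08,.17]])
for c,P in ((t,T),(s,S)): print([np.round(onz(c,u,v,.18),3)[:2] for u,v in P])
def f(p,sel=(0,1)):
    q=C@R.from_euler('z',p[2]).as_matrix()[:2,:2].T+p[:2]; r=[]
    for k,(c,P) in enumerate(((t,T),(s,S))):
        if k in sel: r+=[onz(c,u,v,.18)[:2]-w for (u,v),w in zip(P,q)]
    return np.ravel(r)
for sel in [(0,1),(0,),(1,)]:
    r=least_squares(f,[.53,-.15,.2],args=(sel,)); print(np.round(r.x,4),np.round(r.fun*1000))
    p=least_squares(f,[.53,-.15,.2],args=((0,1),)).x
m=R.from_euler('z',p[2]).as_matrix()
for n,q in [("knob",(-.11,0,.148)),("hinge",(.08,0,.13))]:
    w=m@np.array(q)+[p[0],p[1],0]; print(n,np.round(w,3),np.round(proj(t,w),1))
# wrist camera in tool frame
st=bot.observe(); Rt=R.from_euler('xyz',st['tool_rot']).as_matrix(); w=cam("wrist")
print(Rt.T@(w[2]-st['position']),Rt.T@w[1])
E
```

```text
[array([0.573, 0.02 ]), array([ 0.642, -0.315]), array([ 0.485, -0.339]), array([ 0.417, -0.009])]
[array([0.574, 0.038]), array([ 0.647, -0.299]), array([ 0.487, -0.333]), array([ 0.419, -0.005])]
[ 0.5306 -0.1552  0.2055] [ -1.  -8.  -1. -10.  -2.  -1.  -1.  -4.  -0.  10.   3.   6.   0.   5.
   2.   0.]
[ 0.5293 -0.1609  0.1968] [-2. -2.  1. -3.  1.  5. -1.  0.]
[ 0.5319 -0.1496  0.2141] [ 0.  4.  1. -0. -3.  0.  2. -4.]
knob [ 0.423 -0.178  0.148] [380.6 258.4]
hinge [ 0.609 -0.139  0.13 ] [374.7 204.9]
[ 0.07996135  0.0007226  -0.1663721 ] [[ 1.45937556e-04  9.49584790e-01  3.13510295e-01]
 [ 9.99999858e-01  2.21808767e-05 -5.32678387e-04]
 [-5.12777228e-04  3.13510329e-01 -9.49584652e-01]]
```

```bash
python3 -m jog '[{"delta_pos":[230,-250,120],"spin":0.25,"claw":0},{"delta_pos":[230,-250,120],"spin":0.5,"claw":0},{"delta_pos":[230,-250,120],"spin":0.5,"claw":0},{"delta_pos":[230,-250,120],"spin":0.5,"claw":0},{"delta_pos":[230,-250,120],"spin":0.513,"claw":0},{"delta_pos":[230,-250,120],"spin":0.513,"claw":0},{"delta_pos":[230,-250,120],"spin":0.513,"claw":0},{"delta_pos":[230,-250,120],"spin":0.513,"claw":0}]' 40
python3 -m jog '[{"delta_pos":[0,-400,0],"spin":0,"claw":0},{"delta_pos":[0,-400,0],"spin":0,"claw":0},{"delta_pos":[0,-400,0],"spin":0,"claw":0},{"delta_pos":[0,-400,0],"spin":0,"claw":0},{"delta_pos":[0,-400,0],"spin":0,"claw":0},{"delta_pos":[0,-400,0],"spin":0,"claw":0},{"delta_pos":[0,-400,0],"spin":0,"claw":0},{"delta_pos":[0,-400,0],"spin":0,"claw":0}]'
```

```text
clock: 0.9
position: [0.4231, 0.3412, 0.3276]
tool_rot: [-3.14, 0.003, -2.943]
force: [-0.0, 1.2, -0.8]
grip_width: 0.0855
clock: 1.7
position: [0.4225, -0.0562, 0.3276]
tool_rot: [-3.14, 0.003, -2.942]
force: [2.3, 0.6, -0.5]
grip_width: 0.0855
```

```bash
python3 -m jog '[{"delta_pos":[-20,-60,0],"spin":0,"claw":0},{"delta_pos":[-20,-122,0],"spin":0,"claw":0},{"delta_pos":[-20,-122,0],"spin":0,"claw":0},{"delta_pos":[-20,-122,0],"spin":0,"claw":0}]'
python3 - <<'E'
from h import *
c=cam("wrist"); a=eyes.grab_frame("wrist"); cv2.imwrite("pics/w1.png",a)
h=cv2.cvtColor(a,cv2.COLOR_BGR2HSV); m=cv2.inRange(h,(20,140,90),(35,255,255))
n,l,st,ce=cv2.connectedComponentsWithStats(m)
for i in range(1,n):
    if st[i,4]>40: print(st[i],ce[i],np.round(onz(c,*ce[i],.148),4))
print(proj(c,(.423,-.178,.148)),bot.observe()['position'])
E
```

```text
clock: 2.1
position: [0.4018, -0.1812, 0.3275]
tool_rot: [-3.14, 0.002, -2.947]
force: [-0.4, 0.5, -0.3]
grip_width: 0.0854
[142   0  29  11 152] [156.45394737   5.375     ] [ 0.2783 -0.3691  0.148 ]
[174   0  73  16 585] [220.34529915   4.90769231] [ 0.2662 -0.3094  0.148 ]
[506   6  20   8  88] [517.55681818   9.76136364] [ 0.2154 -0.0308  0.148 ]
[226  34  11  12  45] [232.08888889  40.11111111] [ 0.2943 -0.2953  0.148 ]
[173  40  43  12 124] [197.10483871  45.33870968] [ 0.3056 -0.3287  0.148 ]
[ 117   43  110   35 1394] [177.89956958  60.41319943] [ 0.3231 -0.3466  0.148 ]
[113  66  56  15 211] [138.8056872   73.32227488] [ 0.343  -0.3848  0.148 ]
[140  67  19   6  44] [150.38636364  69.70454545] [ 0.3372 -0.3734  0.148 ]
[  78   70  134   51 3013] [147.26020577  95.81048789] [ 0.3633 -0.3759  0.148 ]
[170  76  49  17 384] [200.26822917  84.2421875 ] [ 0.3414 -0.323   0.148 ]
[ 87 110  34   8  50] [103.06 113.6 ] [ 0.3904 -0.4212  0.148 ]
[175 124  23   9  72] [188.02777778 127.31944444] [ 0.3873 -0.3327  0.148 ]
[180 132  16  16 169] [186.0295858 139.6035503] [ 0.4008 -0.334   0.148 ]
[ 82 160  45  12 141] [103.42553191 164.83687943] [ 0.4465 -0.422   0.148 ]
[161 175  22   7 105] [172.41904762 177.96190476] [ 0.4468 -0.3464  0.148 ]
[  83  185   97   29 1036] [132.27799228 199.65830116] [ 0.4817 -0.3904  0.148 ]
[ 97 209  33   9 106] [110.8490566  212.67924528] [ 0.5028 -0.4148  0.148 ]
[103 220  32   9  67] [120.29850746 224.        ] [ 0.5152 -0.404   0.148 ]
[ 85 227  85  21 644] [125.90372671 237.90993789] [ 0.5323 -0.3976  0.148 ]
[ 86 240  37  12  91] [101.21978022 245.7032967 ] [ 0.5486 -0.4267  0.148 ]
[130 247  42  13 201] [150.27363184 253.66666667] [ 0.548  -0.3685  0.148 ]
[ 87 261  89  23 360] [140.79722222 273.41944444] [ 0.5781 -0.3794  0.148 ]
(np.float64(324.13284235932196), np.float64(185.99545084892998)) [ 0.40217552 -0.17910025  0.32730313]
```

View pics/w1.png

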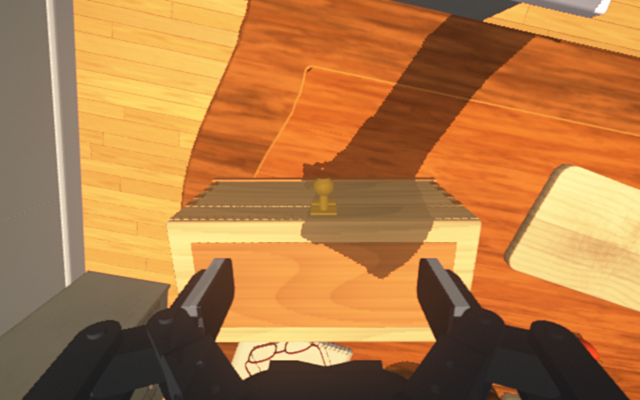

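```bash
python3 - <<'E'
from h import *
c=cam("wrist")
for q in [(168,223),(480,220),(192,341),(455,341)]: print(np.round(onz(c,*q,.18),3))
E
python3 -m jog '[{"delta_pos":[20,0,-50],"spin":0.01,"claw":0.3},{"delta_pos":[21,1,-100],"spin":0.01,"claw":0.3},{"delta_pos":[21,1,-150],"spin":0.01,"claw":0.3},{"delta_pos":[21,1,-175],"spin":0.01,"claw":0.3},{"delta_pos":[21,1,-197],"spin":0.01,"claw":0.3},{"delta_pos":[21,1,-197],"spin":0.01,"claw":0.3}]' 40
```

```text
[ 0.487 -0.332  0.18 ]
[ 0.419 -0.008  0.18 ]
[ 0.639 -0.297  0.18 ]
[0.576 0.017 0.18 ]
clock: 2.75
position: [0.422, -0.1763, 0.1281]
tool_rot: [3.141, -0.002, -2.933]
force: [-0.2, 0.2, 0.0]
grip_width: 0.0601
```

```bash
python3 -m jog '[{"delta_pos":[0,0,0],"spin":0,"claw":1},{"delta_pos":[0,0,0],"spin":0,"claw":1},{"delta_pos":[0,0,0],"spin":0,"claw":1},{"delta_pos":[0,0,0],"spin":0,"claw":1},{"delta_pos":[0,0,0],"spin":0,"claw":1}]' 40
python3 - <<'E'
from h import *
p=bot.observe()['position'];cy,sy=np.cos(.2055),np.sin(.2055)
a0=np.arctan2(18,190);r=np.hypot(18,190)
for th in np.arange(0.15,1.51,.15):
    d=r*(np.cos(a0)-np.cos(a0+th)); print(round(th,2),np.round([d*cy,d*sy,r*(np.sin(a0+th)-np.sin(a0))]))
E
```

```text
clock: 3.25
position: [0.4236, -0.1792, 0.1296]
tool_rot: [-3.138, 0.002, -2.935]
force: [2.6, -20.3, -1.9]
grip_width: 0.0151
0.15 [ 5.  1. 28.]
0.3 [14.  3. 55.]
0.45 [26.  5. 81.]
0.6 [ 42.   9. 104.]
0.75 [ 62.  13. 125.]
0.9 [ 84.  18. 142.]
1.05 [109.  23. 156.]
1.2 [135.  28. 166.]
1.35 [162.  34. 171.]
1.5 [190.  40. 173.]
```

```bash
python3 - <<'E'
from h import *
print(bot.observe()['force'],bot.observe()['grip_width'])
a=eyes.grab_frame("wrist"); b=eyes.grab_frame("top"); cv2.imwrite("pics/w2.png",np.hstack([cv2.resize(a[200:400,220:430],(420,400)),cv2.resize(b[200:300,330:430],(380,400))[:, :380]]))
E
```

```text
[  2.64874036 -20.34102327  -1.92365057] 0.015147004223971614
```

View pics/w2.png

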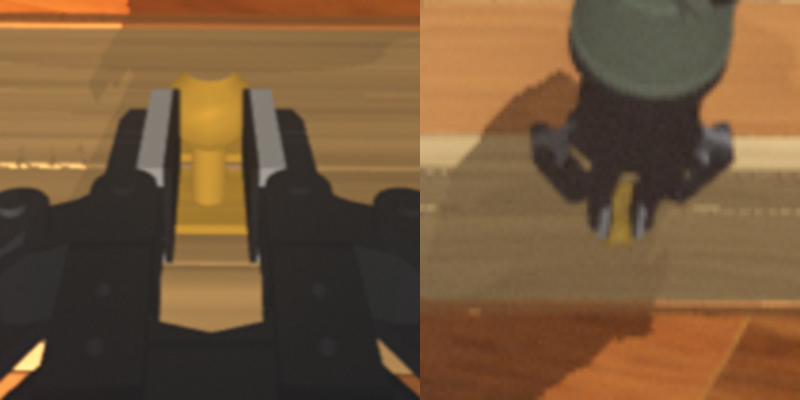

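```bash
python3 -m jog '[{"delta_pos":[-1,-1,0],"spin":0,"claw":0.5},{"delta_pos":[-2,-3,-8],"spin":0,"claw":0.5},{"delta_pos":[-2,-3,-8],"spin":0,"claw":1},{"delta_pos":[-2,-3,-8],"spin":0,"claw":1},{"delta_pos":[-2,-3,-8],"spin":0,"claw":1},{"delta_pos":[-2,-3,-8],"spin":0,"claw":1},{"delta_pos":[-2,-3,-8],"spin":0,"claw":1}]' 40
```

```text
clock: 4.05
position: [0.4209, -0.1804, 0.1215]
tool_rot: [-3.14, 0.001, -2.934]
force: [-5.3, 10.5, 8.8]
grip_width: 0.021
```

```bash
python3 -m jog '[{"delta_pos":[0,1,0],"spin":0,"claw":0.5},{"delta_pos":[0,1,-5],"spin":0,"claw":0.5},{"delta_pos":[0,1,-5],"spin":0,"claw":1},{"delta_pos":[0,1,-5],"spin":0,"claw":1},{"delta_pos":[0,1,-5],"spin":0,"claw":1},{"delta_pos":[0,1,-5],"spin":0,"claw":1},{"delta_pos":[0,1,-5],"spin":0,"claw":1}]' 40
```

```text
clock: 4.75
position: [0.4209, -0.1802, 0.1166]
tool_rot: [-3.14, 0.001, -2.934]
force: [0.9, -5.4, -1.4]
grip_width: 0.0213
```

```bash
python3 -m jog '[{"delta_pos":[2,0,14],"spin":0,"claw":1},{"delta_pos":[5,1,28],"spin":0,"claw":1},{"delta_pos":[9,2,42],"spin":0,"claw":1},{"delta_pos":[14,3,55],"spin":0,"claw":1},{"delta_pos":[20,4,68],"spin":0,"claw":1},{"delta_pos":[26,5,81],"spin":0,"claw":1},{"delta_pos":[34,7,93],"spin":0,"claw":1},{"delta_pos":[42,9,104],"spin":0,"claw":1}]' 60
python3 -m jog '[{"delta_pos":[10,2,11],"spin":0,"claw":1},{"delta_pos":[20,4,21],"spin":0,"claw":1},{"delta_pos":[42,9,38],"spin":0,"claw":1},{"delta_pos":[67,14,52],"spin":0,"claw":1},{"delta_pos":[80,17,58],"spin":0,"claw":1},{"delta_pos":[93,19,62],"spin":0,"claw":1},{"delta_pos":[106,22,65],"spin":0,"claw":1},{"delta_pos":[120,25,67],"spin":0,"claw":1}]'
```

```text
clock: 5.55
position: [0.4637, -0.1716, 0.2212]
tool_rot: [-3.138, 0.002, -2.934]
force: [10.3, -5.8, -10.9]
grip_width: 0.0203
clock: 6.35
position: [0.5839, -0.1474, 0.2883]
tool_rot: [-3.137, 0.001, -2.935]
force: [0.1, -5.9, -0.8]
grip_width: 0.0202
```

```bash
python3 -m jog '[{"delta_pos":[14,3,1],"spin":0,"claw":1},{"delta_pos":[28,6,2],"spin":0,"claw":1},{"delta_pos":[40,8,1],"spin":0,"claw":1},{"delta_pos":[47,10,0],"spin":0,"claw":1},{"delta_pos":[47,10,0],"spin":0,"claw":0.4},{"delta_pos":[47,10,0],"spin":0,"claw":0.4},{"delta_pos":[47,10,40],"spin":0,"claw":0.4},{"delta_pos":[47,10,90],"spin":0,"claw":0.4}]'
python3 -m jog '[{"delta_pos":[-100,-22,0],"spin":0,"claw":0.4},{"delta_pos":[-100,-22,0],"spin":0,"claw":0.4},{"delta_pos":[-190,-40,0],"spin":0,"claw":0.4},{"delta_pos":[-190,-40,20],"spin":0,"claw":0.4},{"delta_pos":[-190,-40,20],"spin":0,"claw":0.4},{"delta_pos":[-190,-40,20],"spin":0,"claw":0.4}]'
python3 - <<'E'
from h import *
c=cam("wrist"); print(c[2],bot.observe()['position'])
cv2.imwrite("pics/w3.png",eyes.grab_frame("wrist"))
cv2.imwrite("pics/t3.png",eyes.grab_frame("top"))
E
```

```text
clock: 7.15
position: [0.6297, -0.137, 0.3781]
tool_rot: [-3.139, -0.002, -2.935]
force: [1.2, -0.1, 1.3]
grip_width: 0.0515
clock: 7.75
position: [0.4391, -0.1769, 0.399]
tool_rot: [-3.139, 0.0, -2.936]
force: [0.2, 0.5, -0.8]
grip_width: 0.0513
[ 0.36087661 -0.19249914  0.56533608] [ 0.43907834 -0.17691049  0.39901237]
```

View pics/w3.png

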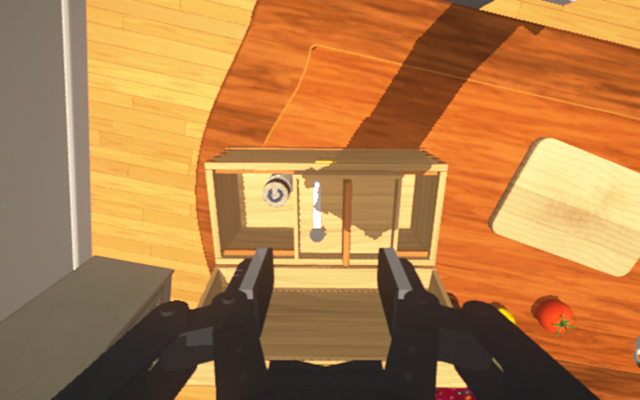

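The lid is open. The wrist view shows a jar cap at (278,188), the till spanning u≈297–402 with its handle board at u≈347, and the spoon at (317,210). The board is to the right.

```bash
cat >> h.py <<'E'
CP=np.array([.5306,-.1552,0]); CM=R.from_euler('z',.2055).as_matrix()
def toc(w): return CM.T@(np.array(w)-CP)
def tow(c): return CM@np.array(c)+CP
E
python3 - <<'E'
from h import *
st=bot.observe(); 
c=cam("wrist"); a=cv2.imread("pics/w3.png")
print("jar",np.round(onz(c,278,188,.113),3),np.round(toc(onz(c,278,188,.113)),3))
for n,q in [("handle front",(348,180)),("handle back",(346,266))]: print(n,np.round(toc(onz(c,*q,.165)),3))
for n,q in [("till r",(297,177)),("till l",(402,179)),("chest r",(213,168)),("l",(441,166))]: print(n,np.round(toc(onz(c,*q,.144 if 't' == n[0] else .13)),3))
# board: contour mask
h=cv2.cvtColor(a,cv2.COLOR_BGR2HSV)
m=cv2.inRange(h,(12,40,150),(28,130,255)); m[:, :480]=0
k,_=cv2.findContours(m,0,2); k=max(k,key=cv2.contourArea); print(cv2.contourArea(k))
# board from scene, edges
s=cam("scene"); b=cv2.imread("pics/s0.png"); h=cv2.cvtColor(b,cv2.COLOR_BGR2HSV)
m=cv2.inRange(h,(12,40,130),(28,150,255)); m[:180]=0;m[265:]=0;m[:,:355]=0;m[:,505:]=0
k,_=cv2.findContours(cv2.morphologyEx(m,2,np.ones((3,3))),0,2); k=max(k,key=cv2.contourArea)
P=np.array([onz(s,*q[0],.022)[:2] for q in k],np.float32); print(cv2.minAreaRect(P*1000))
cv2.imwrite("pics/m.png",m)
E
```

```text
jar [ 0.507 -0.233  0.113] [-0.039 -0.072  0.113]
handle front [-0.065  0.027  0.165]
handle back [0.061 0.027 0.165]
till r [-0.064 -0.041  0.144]
till l [-0.061  0.102  0.144]
chest r [-0.073 -0.158  0.13 ]
l [-0.076  0.158  0.13 ]
13625.0
((472.52337646484375, 314.34710693359375), (300.2530517578125, 203.62564086914062), 81.27641296386719)
```

View pics/m.png

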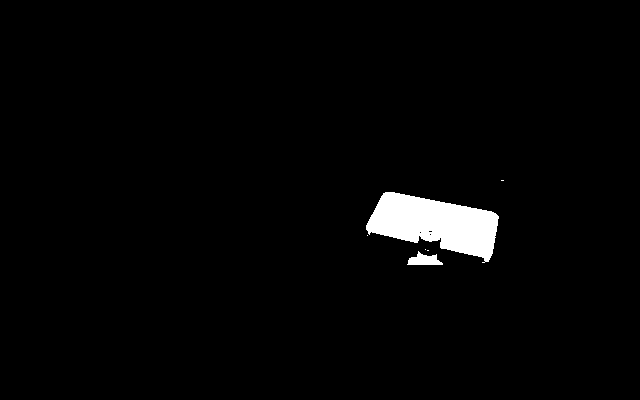

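```bash
python3 - <<'E'
from h import *
p=bot.observe()['position']
print(np.round((tow((0,-.014,.145))-p)*1000))
print(np.round(CM[:,1]*1000*.055,1),np.round(CM[:,1]*72))
E
```

```text
[  93.    8. -253.]
[-11.2  53.8   0. ] [-15.  70.   0.]
```

```bash
python3 -m jog '[{"delta_pos":[46,4,-20],"spin":0,"claw":1},{"delta_pos":[93,8,-40],"spin":0,"claw":1},{"delta_pos":[93,8,-90],"spin":0,"claw":1},{"delta_pos":[93,8,-140],"spin":0,"claw":1},{"delta_pos":[93,8,-190],"spin":0,"claw":1},{"delta_pos":[93,8,-230],"spin":0,"claw":1},{"delta_pos":[93,8,-253],"spin":0,"claw":1},{"delta_pos":[93,8,-253],"spin":0,"claw":1}]'
python3 -m jog '[{"delta_pos":[-2,10,0],"spin":0,"claw":1},{"delta_pos":[-4,20,0],"spin":0,"claw":1},{"delta_pos":[-6,30,0],"spin":0,"claw":1},{"delta_pos":[-8,40,0],"spin":0,"claw":1},{"delta_pos":[-10,50,0],"spin":0,"claw":1},{"delta_pos":[-12,60,0],"spin":0,"claw":1},{"delta_pos":[-14,66,0],"spin":0,"claw":1}]'
```

```text
clock: 8.65
position: [0.5314, -0.1675, 0.1409]
tool_rot: [3.142, -0.009, -2.934]
force: [-0.7, 0.6, 0.1]
grip_width: 0.0002
clock: 9.35
position: [0.5173, -0.1003, 0.1411]
tool_rot: [3.141, -0.008, -2.933]
force: [-1.2, -0.3, -0.8]
grip_width: 0.0004
```

```bash
python3 - <<'E'
from h import *
print(toc(bot.observe()['position']),bot.observe()['force'])
E
python3 -m jog '[{"delta_pos":[-2,8,0],"spin":0,"claw":1},{"delta_pos":[-2,12,0],"spin":0,"claw":1}]'
python3 -m jog '[{"delta_pos":[0,-15,0],"spin":0,"claw":1},{"delta_pos":[0,-15,50],"spin":0,"claw":1},{"delta_pos":[-30,-40,100],"spin":0,"claw":1},{"delta_pos":[-80,-60,150],"spin":0,"claw":0.3},{"delta_pos":[-100,-80,200],"spin":0,"claw":0.3},{"delta_pos":[-100,-80,230],"spin":0,"claw":0.3},{"delta_pos":[-100,-80,240],"spin":0,"claw":0.3},{"delta_pos":[-100,-80,240],"spin":0,"claw":0.3}]'
python3 - <<'E'
from h import *
print(cam("wrist")[2])
cv2.imwrite("pics/w4.png",eyes.grab_frame("wrist")[120:320,140:540])
E
```

```text
[-0.00176455  0.05646901  0.14110115] [-1.24049655 -0.34870371 -0.84520352]
clock: 9.55
position: [0.5152, -0.0873, 0.1411]
tool_rot: [3.141, -0.008, -2.932]
force: [-0.6, 0.7, 0.1]
grip_width: 0.0001
clock: 10.35
position: [0.4153, -0.1693, 0.3848]
tool_rot: [-3.14, -0.002, -2.935]
force: [0.3, 0.8, -0.8]
grip_width: 0.0599
[ 0.33766706 -0.18499288  0.55134909]
```

View pics/w4.png

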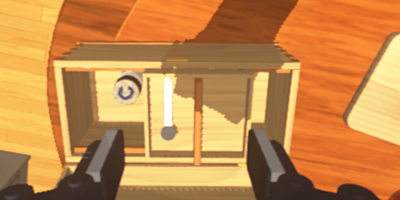

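```bash
python3 -m jog '[{"delta_pos":[10,50,0],"spin":0,"claw":1},{"delta_pos":[20,100,0],"spin":0,"claw":1},{"delta_pos":[30,150,0],"spin":0,"claw":1},{"delta_pos":[35,200,-20],"spin":0,"claw":1},{"delta_pos":[35,250,-40],"spin":0,"claw":1},{"delta_pos":[35,265,-80],"spin":0,"claw":1},{"delta_pos":[35,265,-130],"spin":0,"claw":1},{"delta_pos":[35,265,-180],"spin":0,"claw":1}]'
python3 -m jog '[{"delta_pos":[0,0,-50],"spin":0,"claw":1},{"delta_pos":[0,0,-100],"spin":0,"claw":1},{"delta_pos":[0,0,-145],"spin":0,"claw":1},{"delta_pos":[0,0,-155],"spin":0,"claw":1},{"delta_pos":[0,0,-165],"spin":0,"claw":1},{"delta_pos":[0,0,-172],"spin":0,"claw":1}]'
python3 - <<'E'
from h import *
print(bot.observe()['force'],bot.observe()['position'])
a=eyes.grab_frame("scene"); b=eyes.grab_frame("wrist")
cv2.imwrite("pics/x5.png",np.hstack([cv2.resize(a[150:290,290:430],(400,400)),cv2.resize(b[150:400,200:450],(400,400))]))
E
```

```text
clock: 11.2
position: [0.4496, 0.0968, 0.2001]
tool_rot: [-3.141, -0.006, -2.933]
force: [2.1, 0.3, -0.7]
grip_width: -0.0004
clock: 11.8
position: [0.4503, 0.0968, 0.0287]
tool_rot: [-3.141, -0.005, -2.933]
force: [0.5, 0.5, 0.3]
grip_width: 0.0002
[0.4900957  0.52572859 0.30968672] [0.45030305 0.09682047 0.02869536]
```

View pics/x5.png

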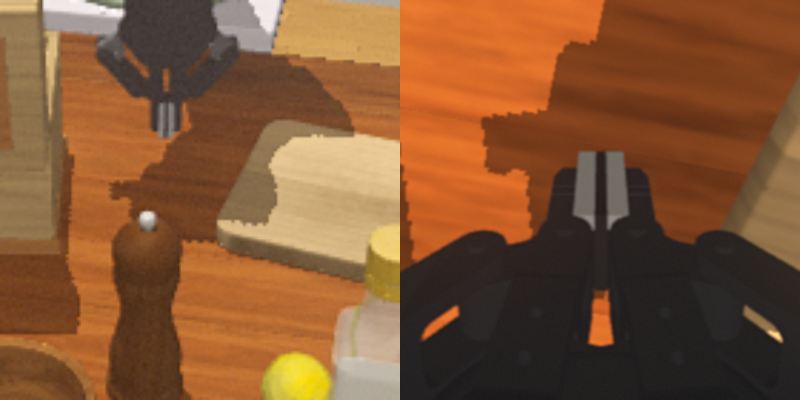

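```bash
python3 - <<'E'
from h import *
s=cam("scene")
print(proj(s,(.4503,.0968,.0287)),proj(s,(.4503,.0968,.06)),proj(s,(.4503,.0968,.1)))
o,d=ray(s,347.8,197.3)
for z in (.03,.05,.07,.09): print(onz(s,347.8,197.3,z))
E
```

```text
(np.float64(347.0022595502706), np.float64(204.63628893889887)) (np.float64(347.214521190481), np.float64(194.5327362545667)) (np.float64(347.49462753387706), np.float64(181.19980810554736))
[0.41799344 0.09283627 0.03      ]
[0.44770566 0.09801973 0.05      ]
[0.47741788 0.10320318 0.07      ]
[0.50713011 0.10838664 0.09      ]
```

```bash
python3 -m jog '[{"delta_pos":[0,0,-10],"spin":0,"claw":1},{"delta_pos":[0,0,-20],"spin":0,"claw":1},{"delta_pos":[0,0,-28],"spin":0,"claw":1}]'
python3 -m jog '[{"delta_pos":[0,0,-6],"spin":0,"claw":1},{"delta_pos":[0,0,-10],"spin":0,"claw":1}]'
```

```text
clock: 12.2
position: [0.4503, 0.0971, 0.0003]
tool_rot: [-3.141, -0.004, -2.932]
force: [0.7, -0.1, 0.0]
grip_width: 0.0001
clock: 12.4
position: [0.4501, 0.097, -0.0104]
tool_rot: [-3.141, -0.005, -2.932]
force: [-0.3, 1.2, -1.1]
grip_width: -0.0001
```

Reported z is below the table with no contact, so the tip offset is real. I'll keep going in small steps.

```bash
python3 -m jog '[{"delta_pos":[0,0,-4],"spin":0,"claw":1},{"delta_pos":[0,0,-6],"spin":0,"claw":1}]'
python3 -m jog '[{"delta_pos":[0,0,-2],"spin":0,"claw":1},{"delta_pos":[0,0,-3],"spin":0,"claw":1}]'
python3 -m jog '[{"delta_pos":[0,0,-2],"spin":0,"claw":1},{"delta_pos":[0,0,-2],"spin":0,"claw":1}]'
```

```text
clock: 12.6
position: [0.45, 0.097, -0.0168]
tool_rot: [-3.141, -0.005, -2.933]
force: [0.6, 0.2, 1.0]
grip_width: 0.0001
clock: 12.8
position: [0.45, 0.097, -0.0199]
tool_rot: [-3.141, -0.005, -2.932]
force: [0.7, 0.2, 0.3]
grip_width: -0.0001
clock: 13.0
position: [0.45, 0.097, -0.022]
tool_rot: [-3.141, -0.005, -2.933]
force: [-0.0, -1.2, 0.4]
grip_width: 0.0
```

```bash
python3 -m jog '[{"delta_pos":[0,0,-2],"spin":0,"claw":1},{"delta_pos":[0,0,-2],"spin":0,"claw":1}]'
python3 -m jog '[{"delta_pos":[0,0,-2],"spin":0,"claw":1},{"delta_pos":[0,0,-2],"spin":0,"claw":1}]'
python3 -m jog '[{"delta_pos":[0,0,-2],"spin":0,"claw":1},{"delta_pos":[0,0,-2],"spin":0,"claw":1}]'
```

```text
clock: 13.2
position: [0.4499, 0.097, -0.0242]
tool_rot: [-3.141, -0.005, -2.932]
force: [-0.2, -0.3, -0.4]
grip_width: -0.0
clock: 13.4
position: [0.45, 0.097, -0.0249]
tool_rot: [3.141, -0.005, -2.933]
force: [-9.2, -0.8, 44.6]
grip_width: -0.0002
clock: 13.6
position: [0.4501, 0.097, -0.025]
tool_rot: [3.141, -0.004, -2.933]
force: [-13.5, -2.3, 66.5]
grip_width: 0.0002
```

```bash
python3 -m jog '[{"delta_pos":[0,0,50],"spin":0,"claw":1},{"delta_pos":[0,0,100],"spin":0,"claw":1},{"delta_pos":[0,0,150],"spin":0,"claw":1},{"delta_pos":[0,0,200],"spin":0,"claw":1},{"delta_pos":[0,0,250],"spin":0,"claw":1},{"delta_pos":[10,-50,250],"spin":0,"claw":1},{"delta_pos":[20,-100,250],"spin":0,"claw":1},{"delta_pos":[30,-150,250],"spin":0,"claw":1}]'
python3 - <<'E'
from h import *
p=bot.observe()['position']
print(np.round((tow((0,-.014,.121))-p)*1000))
E
```

```text
clock: 14.4
position: [0.4797, -0.0515, 0.2256]
tool_rot: [3.141, -0.002, -2.932]
force: [0.4, 1.1, -1.0]
grip_width: -0.0004
[  54. -117. -105.]
```

```bash
python3 -m jog '[{"delta_pos":[22,-50,0],"spin":0,"claw":1},{"delta_pos":[45,-98,0],"spin":0,"claw":1},{"delta_pos":[54,-117,0],"spin":0,"claw":1},{"delta_pos":[54,-117,-45],"spin":0,"claw":1},{"delta_pos":[54,-117,-80],"spin":0,"claw":1},{"delta_pos":[54,-117,-104],"spin":0,"claw":1},{"delta_pos":[54,-117,-104],"spin":0,"claw":1}]'
python3 -m jog '[{"delta_pos":[-2,10,0],"spin":0,"claw":1},{"delta_pos":[-4,20,0],"spin":0,"claw":1},{"delta_pos":[-6,30,0],"spin":0,"claw":1},{"delta_pos":[-8,40,0],"spin":0,"claw":1},{"delta_pos":[-10,50,0],"spin":0,"claw":1},{"delta_pos":[-12,60,0],"spin":0,"claw":1},{"delta_pos":[-13,66,0],"spin":0,"claw":1}]'
python3 -m jog '[{"delta_pos":[-1,5,0],"spin":0,"claw":1},{"delta_pos":[-1,8,0],"spin":0,"claw":1}]'
python3 - <<'E'
from h import *
print(toc(bot.observe()['position']))
E
```

```text
clock: 15.1
position: [0.5319, -0.1681, 0.1189]
tool_rot: [3.139, -0.007, -2.932]
force: [-0.1, 0.4, 0.5]
grip_width: -0.0002
clock: 15.8
position: [0.5188, -0.101, 0.1191]
tool_rot: [3.139, -0.007, -2.931]
force: [0.6, -3.8, 3.6]
grip_width: 0.0
clock: 16.0
position: [0.5174, -0.093, 0.1191]
tool_rot: [3.14, -0.007, -2.931]
force: [-3.7, -16.6, 5.3]
grip_width: -0.0001
[-0.00025852  0.06356951  0.11907358]
```

```bash
python3 -m jog '[{"delta_pos":[2,-12,0],"spin":0,"claw":1},{"delta_pos":[2,-12,50],"spin":0,"claw":1},{"delta_pos":[2,-30,100],"spin":0,"claw":0.2},{"delta_pos":[-30,-60,150],"spin":0,"claw":0.2},{"delta_pos":[-60,-90,190],"spin":0,"claw":0.2},{"delta_pos":[-80,-110,220],"spin":0,"claw":0.2},{"delta_pos":[-80,-110,220],"spin":0,"claw":0.2}]'
python3 - <<'E'
from h import *
print(bot.observe()['position'])
a=eyes.grab_frame("wrist"); cv2.imwrite("pics/w6.png",a)
E
```

```text
clock: 16.7
position: [0.4357, -0.2062, 0.3423]
tool_rot: [3.141, -0.004, -2.935]
force: [0.1, 0.4, -0.3]
grip_width: 0.068
[ 0.4356982  -0.20624347  0.34232285]
```

View pics/w6.png

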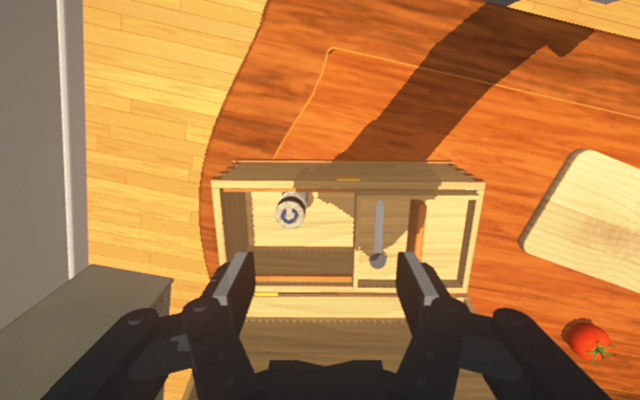

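```bash
python3 - <<'E'
from h import *
c=cam("wrist");a=cv2.imread("pics/w6.png");p=bot.observe()['position']
for q in [(290,211),(290,213)]: print("jar",np.round(toc(onz(c,*q,.113)),3))
for n,q in [("till r",(356,193)),("handle",(416,202))]: print(n,np.round(toc(onz(c,*q,.144 if n[0]=='t' else .165)),3))
for n,q in [("r",(219,186)),("l",(478,187))]: print(n,np.round(toc(onz(c,*q,.13)),3))
cv2.imwrite("pics/c6.png",cv2.resize(a[150:310,200:500],(780,416),interpolation=2))
for y in (-.08,-.075): print(np.round((tow((-.03,y,0))-p)*1000))
E
```

```text
jar [-0.034 -0.077  0.113]
jar [-0.031 -0.077  0.113]
till r [-0.069  0.006  0.144]
handle [-0.065  0.073  0.165]
r [-0.073 -0.162  0.13 ]
l [-0.072  0.159  0.13 ]
[  82.  -33. -343.]
[  81.  -28. -343.]
```

View pics/c6.png

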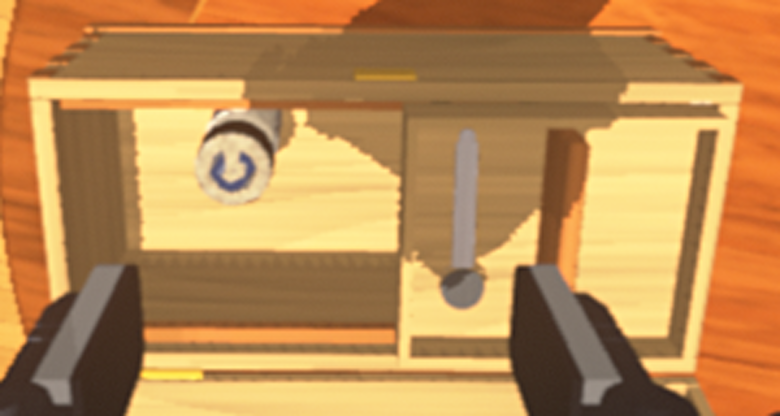

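```bash
python3 -m jog '[{"delta_pos":[41,-15,-20],"spin":0,"claw":0.2},{"delta_pos":[81,-30,-40],"spin":0,"claw":0.2},{"delta_pos":[81,-30,-90],"spin":0,"claw":0.2},{"delta_pos":[81,-30,-140],"spin":0,"claw":0.2},{"delta_pos":[81,-30,-190],"spin":0,"claw":0.2},{"delta_pos":[81,-30,-220],"spin":0,"claw":0.2},{"delta_pos":[81,-30,-220],"spin":0,"claw":0.2}]'
python3 - <<'E'
from h import *
p=bot.observe()['position'];print(toc(p))
print(np.round((tow((-.031,-.077,.045))-p)*1000))
E
```

```text
clock: 17.45
position: [0.5143, -0.2359, 0.1189]
tool_rot: [3.138, -0.009, -2.936]
force: [0.2, 0.2, 0.6]
grip_width: 0.0683
[-0.03238163 -0.07571194  0.11885878]
[  2.  -1. -74.]
```

```bash
python3 -m jog '[{"delta_pos":[2,-1,-25],"spin":0,"claw":0.2},{"delta_pos":[2,-1,-50],"spin":0,"claw":0.2},{"delta_pos":[2,-1,-70],"spin":0,"claw":0.2},{"delta_pos":[2,-1,-70],"spin":0,"claw":0.2},{"delta_pos":[2,-1,-70],"spin":0,"claw":1},{"delta_pos":[2,-1,-70],"spin":0,"claw":1},{"delta_pos":[2,-1,-70],"spin":0,"claw":1},{"delta_pos":[2,-1,-70],"spin":0,"claw":1}]' 40
```

```text
clock: 18.25
position: [0.5174, -0.2375, 0.0507]
tool_rot: [3.139, -0.007, -2.936]
force: [-0.2, -2.2, 7.3]
grip_width: 0.0401
```

```bash
python3 -m jog '[{"delta_pos":[0,0,25],"spin":0,"claw":1},{"delta_pos":[0,0,60],"spin":0,"claw":1},{"delta_pos":[0,0,95],"spin":0,"claw":1},{"delta_pos":[0,0,130],"spin":0,"claw":1},{"delta_pos":[0,0,165],"spin":0,"claw":1},{"delta_pos":[0,0,195],"spin":0,"claw":1},{"delta_pos":[-20,40,195],"spin":0,"claw":1},{"delta_pos":[-30,80,195],"spin":0,"claw":1}]' 60
python3 -m jog '[{"delta_pos":[-5,45,0],"spin":0,"claw":1},{"delta_pos":[-10,90,0],"spin":0,"claw":1},{"delta_pos":[-20,135,0],"spin":0,"claw":1},{"delta_pos":[-20,180,0],"spin":0,"claw":1},{"delta_pos":[-20,225,0],"spin":0,"claw":1},{"delta_pos":[-20,270,0],"spin":0,"claw":1},{"delta_pos":[-20,315,0],"spin":0,"claw":1},{"delta_pos":[-20,360,0],"spin":0,"claw":1}]'
```

```text
clock: 19.05
position: [0.4864, -0.1575, 0.2475]
tool_rot: [3.14, -0.005, -2.938]
force: [2.1, 1.3, -0.6]
grip_width: 0.0396
clock: 19.85
position: [0.4663, 0.2043, 0.2489]
tool_rot: [3.139, -0.003, -2.939]
force: [1.2, 0.0, -0.7]
grip_width: 0.0394
```

```bash
python3 - <<'E'
from h import *
c=cam("wrist");print(bot.observe()['position'],c[2])
a=eyes.grab_frame("wrist"); cv2.imwrite("pics/w7.png",a)
h=cv2.cvtColor(a,cv2.COLOR_BGR2HSV); m=cv2.inRange(h,(12,40,100),(28,150,255)); 
k,_=cv2.findContours(cv2.morphologyEx(m,2,np.ones((5,5))),0,2)
for q in sorted(k,key=cv2.contourArea)[-3:]:
    P=np.array([onz(c,*r[0],.022)[:2] for r in q],np.float32)*1000; print(cv2.contourArea(q),cv2.boundingRect(q),cv2.minAreaRect(P))
E
```

```text
[0.46630349 0.20428371 0.2489078 ] [0.38872199 0.18830629 0.41548976]
15948.5 (0, 253, 137, 147) ((805.8009643554688, -125.08943939208984), (185.07667541503906, 328.5198974609375), 84.09721374511719)
22862.5 (0, 82, 176, 170) ((545.344970703125, -92.78861999511719), (218.6666259765625, 225.89517211914062), 10.668370246887207)
34216.0 (280, 65, 264, 205) ((498.7880859375, 309.8052978515625), (297.7445983886719, 253.38967895507812), 81.6955337524414)
```

View pics/w7.png

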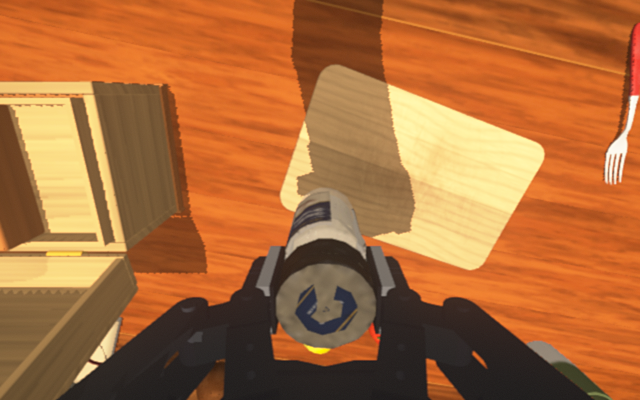

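The jar is held. Board corners are at about (326,61), (550,147), (478,273) and (277,199).

```bash
python3 - <<'E'
from h import *
c=cam("wrist")
P=np.array([onz(c,*q,.022)[:2] for q in [(324,61),(550,147),(478,273),(277,199)]]);print(np.round(P,3))
print([round(np.linalg.norm(P[i]-P[i-1]),3) for i in range(4)])
o=P.mean(0); d=P[1]-P[0]+P[2]-P[3]; yaw=np.arctan2(-d[0],d[1]); print(o,yaw)
s=cam("scene")
M=R.from_euler('z',yaw).as_matrix()[:2,:2]
p=bot.observe()['position']
for y in (.09,0,-.09):
    w=o+M@[0,y]; print(y,np.round(w,3),np.round((w-p[:2])*1000))
E
```

```text
[[0.354 0.189]
 [0.392 0.482]
 [0.579 0.458]
 [0.529 0.163]]
[np.float64(0.176), np.float64(0.296), np.float64(0.188), np.float64(0.299)]
[0.46326515 0.32314432] -0.14797117998777848
0.09 [0.477 0.412] [ 11. 200.]
0 [0.463 0.323] [ -2. 111.]
-0.09 [0.45  0.234] [-15.  22.]
```

```bash
python3 -m jog '[{"delta_pos":[5,45,0],"spin":0,"claw":1},{"delta_pos":[8,90,0],"spin":0,"claw":1},{"delta_pos":[13,135,0],"spin":0,"claw":1},{"delta_pos":[13,175,0],"spin":0,"claw":1},{"delta_pos":[13,203,-20],"spin":0,"claw":1},{"delta_pos":[13,203,-70],"spin":0,"claw":1},{"delta_pos":[13,203,-115],"spin":0,"claw":1},{"delta_pos":[13,203,-150],"spin":0,"claw":1}]'
python3 -m jog '[{"delta_pos":[0,0,-15],"spin":0,"claw":1},{"delta_pos":[0,0,-25],"spin":0,"claw":1},{"delta_pos":[0,0,-30],"spin":0,"claw":1},{"delta_pos":[0,0,-32],"spin":0,"claw":1},{"delta_pos":[0,0,-32],"spin":0,"claw":1}]'
```

```text
clock: 20.7
position: [0.478, 0.4148, 0.0973]
tool_rot: [3.137, -0.003, -2.931]
force: [0.4, 0.1, -0.7]
grip_width: 0.0399
clock: 21.2
position: [0.4784, 0.4151, 0.0662]
tool_rot: [3.136, -0.002, -2.931]
force: [-0.2, 0.6, -0.3]
grip_width: 0.0394
```

```bash
python3 -m jog '[{"delta_pos":[0,-4,-1],"spin":0,"claw":1},{"delta_pos":[0,-5,-2],"spin":0,"claw":1},{"delta_pos":[0,-5,-3],"spin":0,"claw":1}]'
```

```text
clock: 21.5
position: [0.4794, 0.4098, 0.0644]
tool_rot: [3.136, 0.0, -2.932]
force: [-1.7, -6.4, 25.9]
grip_width: 0.0393
```

Contact at reported z 0.0644, as predicted. I'll release, go up and head back to the chest.

```bash
python3 -m jog '[{"delta_pos":[0,0,1],"spin":0,"claw":0.2},{"delta_pos":[0,0,1],"spin":0,"claw":0.2},{"delta_pos":[0,0,1],"spin":0,"claw":0.2},{"delta_pos":[0,0,40],"spin":0,"claw":0.2},{"delta_pos":[0,0,90],"spin":0,"claw":0.2},{"delta_pos":[0,0,140],"spin":0,"claw":0.2},{"delta_pos":[0,0,190],"spin":0,"claw":1},{"delta_pos":[-10,-50,190],"spin":0,"claw":1}]' 40
python3 -m jog '[{"delta_pos":[0,-50,0],"spin":0,"claw":1},{"delta_pos":[0,-100,0],"spin":0,"claw":1},{"delta_pos":[0,-150,0],"spin":0,"claw":1},{"delta_pos":[0,-200,0],"spin":0,"claw":1},{"delta_pos":[0,-250,0],"spin":0,"claw":1},{"delta_pos":[0,-300,0],"spin":0,"claw":1},{"delta_pos":[0,-350,0],"spin":0,"claw":1},{"delta_pos":[0,-395,0],"spin":0,"claw":1}]'
python3 - <<'E'
from h import *
c=cam("wrist");p=bot.observe()['position'];print(p)
a=eyes.grab_frame("wrist"); cv2.imwrite("pics/w8.png",a)
t=eyes.grab_frame("top"); cv2.imwrite("pics/wt8.png",np.vstack([cv2.resize(a[100:300,180:580],(800,400)),cv2.resize(t[190:290,150:290],(560,200))[:,:1].repeat(800,1)*0])[:400])
# touch point: left side of handle (handle at .082): tool at +.082+.005+.015+.012
print(np.round((tow((0,.112,.121))-p)*1000), np.round(CM[:,1]*182))
E
```

```text
clock: 22.3
position: [0.4717, 0.3674, 0.2608]
tool_rot: [3.128, 0.01, -2.927]
force: [1.6, -1.0, -1.3]
grip_width: 0.0401
clock: 23.1
position: [0.4713, -0.0299, 0.261]
tool_rot: [3.128, 0.01, -2.927]
force: [1.2, 0.1, -0.1]
grip_width: -0.0005
[ 0.47129446 -0.02988379  0.26098389]
[  36.  -16. -140.] [-37. 178.   0.]
```

View pics/wt8.png

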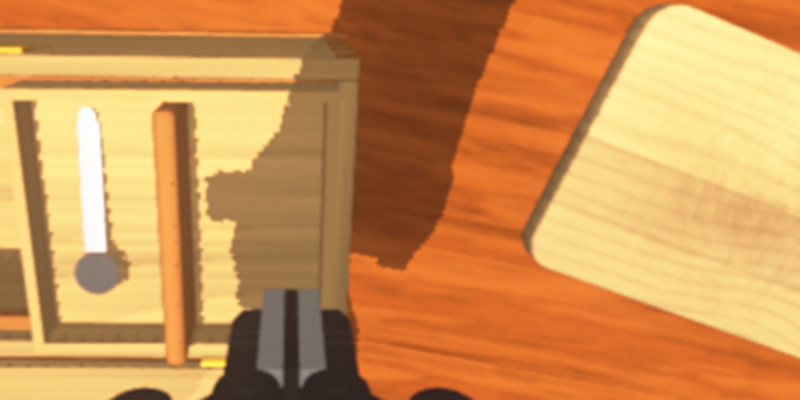

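```bash
cat > jarchk.py <<'E'
from h import *
a=eyes.grab_frame("scene").astype(int);b=cv2.imread("pics/s0.png").astype(int)
d=(np.abs(a-b).sum(2)>60).astype(np.uint8); d[:,:345]=0; d[270:]=0;d[:80]=0; d[:,520:]=0
d=cv2.morphologyEx(d,2,np.ones((3,3)))
n,l,st,ce=cv2.connectedComponentsWithStats(d)
for i in range(1,n):
    if st[i,4]>60: print(st[i],ce[i])
s=cam("scene")
import sys
for x,y in [(.479,.410),(.466,.319),(.453,.23)]: print("base",np.round(proj(s,(x,y,.022))),"top",np.round(proj(s,(x,y,.127))))
E
python3 jarchk.py; python3 - <<'E'
from h import *
c=cam("wrist"); print(toc(onz(c,262,150,.165)),toc(onz(c,265,270,.165)))
E
```

```text
[377 140  14  14 130] [384.37692308 146.82307692]
[345 153  29   7 133] [358.9924812  156.14285714]
[345 165  44  43 741] [358.2145749  179.02699055]
[ 456  177   64   60 1372] [482.19606414 201.52040816]
base [472. 229.] top [479. 192.]
base [434. 221.] top [439. 185.]
base [398. 214.] top [402. 178.]
[-0.06553747  0.08402843  0.165     ] [0.0474366  0.08020167 0.165     ]
```

```bash
python3 -m jog '[{"delta_pos":[36,-14,-20],"spin":0,"claw":1},{"delta_pos":[36,-14,-70],"spin":0,"claw":1},{"delta_pos":[36,-14,-110],"spin":0,"claw":1},{"delta_pos":[36,-14,-140],"spin":0,"claw":1},{"delta_pos":[36,-14,-140],"spin":0,"claw":1}]'
python3 -m jog '[{"delta_pos":[4,-20,0],"spin":0,"claw":1},{"delta_pos":[8,-40,0],"spin":0,"claw":1},{"delta_pos":[12,-60,0],"spin":0,"claw":1},{"delta_pos":[16,-80,0],"spin":0,"claw":1},{"delta_pos":[20,-100,0],"spin":0,"claw":1},{"delta_pos":[24,-120,0],"spin":0,"claw":1},{"delta_pos":[28,-140,0],"spin":0,"claw":1},{"delta_pos":[32,-155,0],"spin":0,"claw":1}]'
python3 -m jog '[{"delta_pos":[2,-8,0],"spin":0,"claw":1},{"delta_pos":[3,-13,0],"spin":0,"claw":1}]'
python3 - <<'E'
from h import *
print(toc(bot.observe()['position']))
E
```

```text
clock: 23.75
position: [0.5055, -0.043, 0.1178]
tool_rot: [3.128, 0.004, -2.93]
force: [0.9, 0.7, 2.0]
grip_width: -0.0004
clock: 24.55
position: [0.5384, -0.1985, 0.1196]
tool_rot: [3.128, 0.006, -2.93]
force: [-1.4, 3.3, 3.2]
grip_width: -0.0002
clock: 24.75
position: [0.542, -0.2115, 0.1204]
tool_rot: [3.128, 0.007, -2.93]
force: [-1.1, 5.2, 3.7]
grip_width: -0.0001
[-0.00028429 -0.05747319  0.12044482]
```

```bash
python3 -m jog '[{"delta_pos":[1,-3,0],"spin":0,"claw":1},{"delta_pos":[1,-6,0],"spin":0,"claw":1}]'
python3 -m jog '[{"delta_pos":[-2,10,0],"spin":0,"claw":1},{"delta_pos":[-2,12,50],"spin":0,"claw":1},{"delta_pos":[-20,60,90],"spin":0,"claw":0.2},{"delta_pos":[-60,100,130],"spin":0,"claw":0.2},{"delta_pos":[-100,130,160],"spin":0,"claw":0.2},{"delta_pos":[-115,140,200],"spin":0,"claw":0.2},{"delta_pos":[-115,140,220],"spin":0,"claw":0.2},{"delta_pos":[-115,140,220],"spin":0,"claw":0.2}]'
python3 - <<'E'
from h import *
c=cam("wrist");p=bot.observe()['position'];print(p,toc(p))
a=eyes.grab_frame("wrist"); cv2.imwrite("pics/w9.png",a)
u0,v0=np.array(proj(c,tow((0,.05,.12)))).astype(int); print(u0,v0)
E
```

```text
clock: 24.95
position: [0.5434, -0.2169, 0.1206]
tool_rot: [3.128, 0.007, -2.929]
force: [0.0, 3.7, 2.9]
grip_width: -0.0002
clock: 25.75
position: [0.4285, -0.0751, 0.3454]
tool_rot: [3.128, 0.015, -2.926]
force: [0.5, -0.5, -0.4]
grip_width: 0.068
[ 0.42851439 -0.07508235  0.34540934] [-0.08358909  0.09926315  0.34540934]
284 218
```

View pics/w9.png

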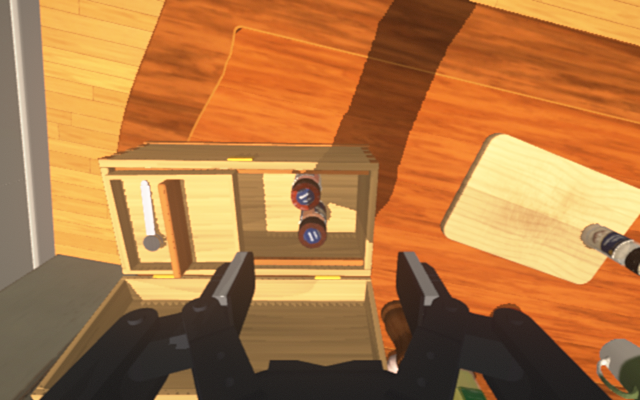

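The left half holds two jars, with caps at (306,193) in front and (312,233) behind. The till is at the right end and the first jar is standing on the board.

```bash
python3 - <<'E'
from h import *
c=cam("wrist");p=bot.observe()['position']
for q in [(306,193),(312,233)]:
    w=onz(c,*q,.113); print("jar",np.round(toc(w),3),np.round(w,3),np.round((w-p)*1000))
print("till edge",toc(onz(c,238,175,.144)),"handle",toc(onz(c,165,200,.165)))
print(np.round((tow((-.03,.082,.05))-p)*1000),np.round((tow((.03,.088,.05))-p)*1000))
E
```

```text
jar [-0.035  0.078  0.113] [ 0.48  -0.086  0.113] [  52.  -11. -230.]
jar [0.022 0.086 0.113] [ 0.535 -0.067  0.113] [ 106.    9. -230.]
till edge [-0.06726549 -0.00021312  0.144     ] handle [-0.04314012 -0.07930786  0.165     ]
[  56.   -5. -293.] [ 113.   13. -293.]
```

```bash
python3 -m jog '[{"delta_pos":[28,-4,-30],"spin":0,"claw":0.2},{"delta_pos":[57,-8,-70],"spin":0,"claw":0.2},{"delta_pos":[57,-8,-120],"spin":0,"claw":0.2},{"delta_pos":[57,-8,-170],"spin":0,"claw":0.2},{"delta_pos":[57,-8,-215],"spin":0,"claw":0.2},{"delta_pos":[57,-8,-225],"spin":0,"claw":0.2}]'
python3 - <<'E'
from h import *
p=bot.observe()['position'];print(toc(p), np.round((tow((-.030,.078,.050))-p)*1000))
E
```

```text
clock: 26.4
position: [0.4825, -0.0832, 0.1135]
tool_rot: [3.126, 0.005, -2.926]
force: [0.2, -0.2, 0.5]
grip_width: 0.0684
[-0.03234366  0.08030611  0.11354873] [  3.  -2. -64.]
```

```bash
python3 -m jog '[{"delta_pos":[3,-2,-25],"spin":0,"claw":0.2},{"delta_pos":[3,-2,-50],"spin":0,"claw":0.2},{"delta_pos":[3,-2,-63],"spin":0,"claw":0.2},{"delta_pos":[3,-2,-63],"spin":0,"claw":0.2},{"delta_pos":[3,-2,-63],"spin":0,"claw":1},{"delta_pos":[3,-2,-63],"spin":0,"claw":1},{"delta_pos":[3,-2,-63],"spin":0,"claw":1},{"delta_pos":[3,-2,-63],"spin":0,"claw":1}]' 40
python3 -m jog '[{"delta_pos":[0,0,20],"spin":0,"claw":1},{"delta_pos":[0,0,50],"spin":0,"claw":1},{"delta_pos":[0,0,85],"spin":0,"claw":1},{"delta_pos":[0,0,120],"spin":0,"claw":1},{"delta_pos":[0,0,155],"spin":0,"claw":1},{"delta_pos":[0,0,190],"spin":0,"claw":1},{"delta_pos":[0,0,190],"spin":0,"claw":1}]' 60
```

```text
clock: 27.2
position: [0.4865, -0.0854, 0.052]
tool_rot: [3.127, 0.007, -2.926]
force: [-0.6, -1.1, 7.8]
grip_width: 0.0396
clock: 27.9
position: [0.4883, -0.0857, 0.2468]
tool_rot: [3.128, 0.015, -2.927]
force: [0.7, 0.5, -1.8]
grip_width: 0.0394
```

```bash
python3 -m jog '[{"delta_pos":[-3,50,0],"spin":0,"claw":1},{"delta_pos":[-6,100,0],"spin":0,"claw":1},{"delta_pos":[-10,150,0],"spin":0,"claw":1},{"delta_pos":[-15,200,0],"spin":0,"claw":1},{"delta_pos":[-20,250,0],"spin":0,"claw":1},{"delta_pos":[-22,300,0],"spin":0,"claw":1},{"delta_pos":[-22,350,0],"spin":0,"claw":1},{"delta_pos":[-22,390,0],"spin":0,"claw":1}]'
python3 -m jog '[{"delta_pos":[0,10,-40],"spin":0,"claw":1},{"delta_pos":[0,10,-85],"spin":0,"claw":1},{"delta_pos":[0,10,-125],"spin":0,"claw":1},{"delta_pos":[0,10,-155],"spin":0,"claw":1},{"delta_pos":[0,10,-170],"spin":0,"claw":1},{"delta_pos":[0,10,-176],"spin":0,"claw":1},{"delta_pos":[0,10,-178],"spin":0,"claw":1}]'
```

```text
clock: 28.7
position: [0.4654, 0.3072, 0.247]
tool_rot: [3.128, 0.015, -2.925]
force: [0.1, 1.3, -1.4]
grip_width: 0.0393
clock: 29.4
position: [0.4653, 0.317, 0.0689]
tool_rot: [3.128, 0.015, -2.925]
force: [-0.7, -0.2, -0.9]
grip_width: 0.0392
```

```bash
python3 -m jog '[{"delta_pos":[0,0,-2],"spin":0,"claw":1},{"delta_pos":[0,0,-3],"spin":0,"claw":1},{"delta_pos":[0,0,-4],"spin":0,"claw":1}]'
```

```text
clock: 29.7
position: [0.4658, 0.3174, 0.0657]
tool_rot: [3.127, 0.016, -2.925]
force: [2.1, -1.0, 18.9]
grip_width: 0.0392
```

```bash
python3 -m jog '[{"delta_pos":[0,0,1],"spin":0,"claw":0.25},{"delta_pos":[0,0,1],"spin":0,"claw":0.25},{"delta_pos":[0,0,1],"spin":0,"claw":0.25},{"delta_pos":[0,0,40],"spin":0,"claw":0.25},{"delta_pos":[0,0,90],"spin":0,"claw":0.25},{"delta_pos":[0,0,140],"spin":0,"claw":0.25},{"delta_pos":[0,0,180],"spin":0,"claw":0.2},{"delta_pos":[10,-50,180],"spin":0,"claw":0.2}]' 40
python3 -m jog '[{"delta_pos":[5,-50,0],"spin":0,"claw":0.2},{"delta_pos":[15,-100,0],"spin":0,"claw":0.2},{"delta_pos":[25,-150,0],"spin":0,"claw":0.2},{"delta_pos":[35,-200,0],"spin":0,"claw":0.2},{"delta_pos":[50,-250,0],"spin":0,"claw":0.2},{"delta_pos":[58,-300,0],"spin":0,"claw":0.2},{"delta_pos":[65,-333,0],"spin":0,"claw":0.2},{"delta_pos":[65,-333,0],"spin":0,"claw":0.2}]'
python3 - <<'E'
from h import *
p=bot.observe()['position'];print(toc(p), np.round((tow((.029,.086,.050))-p)*1000))
E
python3 jarchk.py
```

```text
clock: 30.5
position: [0.476, 0.2743, 0.2506]
tool_rot: [3.122, 0.023, -2.918]
force: [1.5, -0.5, -1.8]
grip_width: 0.0681
clock: 31.3
position: [0.5411, -0.0645, 0.2507]
tool_rot: [3.124, 0.023, -2.924]
force: [-1.3, 1.8, -0.4]
grip_width: 0.0684
[0.02881982 0.08664366 0.25069836] [   0.   -1. -201.]
[345 140  46  22 369] [374.14363144 152.73441734]
[345 165  45  11 323] [365.77708978 170.29411765]
[345 175  43  28 610] [360.39180328 184.85737705]
[ 456  177   64   60 1372] [482.13483965 201.49344023]
[426 188  20  40 639] [435.41627543 207.15336463]
base [472. 229.] top [479. 192.]
base [434. 221.] top [439. 185.]
base [398. 214.] top [402. 178.]
```

```bash
python3 -m jog '[{"delta_pos":[0,-1,-40],"spin":0,"claw":0.2},{"delta_pos":[0,-1,-80],"spin":0,"claw":0.2},{"delta_pos":[0,-1,-115],"spin":0,"claw":0.2},{"delta_pos":[0,-1,-140],"spin":0,"claw":0.2},{"delta_pos":[0,-1,-140],"spin":0,"claw":0.2}]'
python3 -m jog '[{"delta_pos":[0,0,-25],"spin":0,"claw":0.2},{"delta_pos":[0,0,-45],"spin":0,"claw":0.2},{"delta_pos":[0,0,-60],"spin":0,"claw":0.2},{"delta_pos":[0,0,-60],"spin":0,"claw":0.2},{"delta_pos":[0,0,-60],"spin":0,"claw":1},{"delta_pos":[0,0,-60],"spin":0,"claw":1},{"delta_pos":[0,0,-60],"spin":0,"claw":1},{"delta_pos":[0,0,-60],"spin":0,"claw":1}]'
```

```text
clock: 31.85
position: [0.5391, -0.0612, 0.1079]
tool_rot: [3.121, 0.018, -2.921]
force: [-1.1, 0.5, 0.9]
grip_width: 0.0679
clock: 32.65
position: [0.5402, -0.0614, 0.0494]
tool_rot: [3.122, 0.02, -2.921]
force: [-0.2, -1.4, 8.5]
grip_width: 0.04
```

Gripped at reported z 0.0494. Lift and carry; I'll place it at board y=-90, about (0.453,0.23).

```bash
python3 -m jog '[{"delta_pos":[0,0,20],"spin":0,"claw":1},{"delta_pos":[0,0,50],"spin":0,"claw":1},{"delta_pos":[0,0,85],"spin":0,"claw":1},{"delta_pos":[0,0,120],"spin":0,"claw":1},{"delta_pos":[0,0,155],"spin":0,"claw":1},{"delta_pos":[0,0,190],"spin":0,"claw":1},{"delta_pos":[0,0,195],"spin":0,"claw":1}]' 60
python3 -m jog '[{"delta_pos":[-15,45,0],"spin":0,"claw":1},{"delta_pos":[-30,90,0],"spin":0,"claw":1},{"delta_pos":[-50,135,0],"spin":0,"claw":1},{"delta_pos":[-70,180,0],"spin":0,"claw":1},{"delta_pos":[-85,225,0],"spin":0,"claw":1},{"delta_pos":[-88,265,0],"spin":0,"claw":1},{"delta_pos":[-88,289,0],"spin":0,"claw":1},{"delta_pos":[-88,289,0],"spin":0,"claw":1}]'
```

```text
clock: 33.35
position: [0.5417, -0.0616, 0.2491]
tool_rot: [3.123, 0.027, -2.921]
force: [0.7, -0.6, -1.1]
grip_width: 0.04
clock: 34.15
position: [0.4529, 0.2308, 0.2492]
tool_rot: [3.122, 0.027, -2.916]
force: [0.4, -0.5, -1.8]
grip_width: 0.04
```

```bash
python3 -m jog '[{"delta_pos":[0,0,-40],"spin":0,"claw":1},{"delta_pos":[0,0,-85],"spin":0,"claw":1},{"delta_pos":[0,0,-125],"spin":0,"claw":1},{"delta_pos":[0,0,-155],"spin":0,"claw":1},{"delta_pos":[0,0,-172],"spin":0,"claw":1},{"delta_pos":[0,0,-180],"spin":0,"claw":1},{"delta_pos":[0,0,-182],"spin":0,"claw":1}]'
python3 -m jog '[{"delta_pos":[0,0,-1],"spin":0,"claw":1},{"delta_pos":[0,0,-3],"spin":0,"claw":1},{"delta_pos":[0,0,-4],"spin":0,"claw":1}]'
```

```text
clock: 34.85
position: [0.4528, 0.2303, 0.067]
tool_rot: [3.122, 0.026, -2.917]
force: [0.7, 0.9, -1.7]
grip_width: 0.0403
clock: 35.15
position: [0.4531, 0.2305, 0.0636]
tool_rot: [3.122, 0.028, -2.917]
force: [0.4, 0.2, -1.1]
grip_width: 0.0398
```

```bash
python3 -m jog '[{"delta_pos":[0,0,-1],"spin":0,"claw":1},{"delta_pos":[0,0,-2],"spin":0,"claw":1},{"delta_pos":[0,0,-2],"spin":0,"claw":1}]'
```

```text
clock: 35.45
position: [0.4541, 0.2304, 0.0625]
tool_rot: [3.122, 0.029, -2.917]
force: [-0.5, -3.4, 13.8]
grip_width: 0.0399
```

```bash
python3 -m jog '[{"delta_pos":[0,0,1],"spin":0,"claw":0.25},{"delta_pos":[0,0,1],"spin":0,"claw":0.25},{"delta_pos":[0,0,1],"spin":0,"claw":0.25},{"delta_pos":[0,0,40],"spin":0,"claw":0.25},{"delta_pos":[0,0,90],"spin":0,"claw":0.25},{"delta_pos":[0,0,140],"spin":0,"claw":0.5},{"delta_pos":[0,0,190],"spin":0,"claw":1},{"delta_pos":[0,-50,190],"spin":0,"claw":1}]' 40
python3 -m jog '[{"delta_pos":[0,-50,0],"spin":0,"claw":1},{"delta_pos":[0,-100,0],"spin":0,"claw":1},{"delta_pos":[0,-150,20],"spin":0,"claw":1},{"delta_pos":[0,-200,40],"spin":0,"claw":1},{"delta_pos":[0,-250,60],"spin":0,"claw":1},{"delta_pos":[0,-290,60],"spin":0,"claw":1},{"delta_pos":[0,-290,60],"spin":0,"claw":1}]'
python3 - <<'E'
from h import *
c=cam("wrist");p=bot.observe()['position'];print(p,toc(p))
a=eyes.grab_frame("wrist");cv2.imwrite("pics/w10.png",a); s=eyes.grab_frame("scene"); cv2.imwrite("pics/s10.png",s)
o=np.zeros((480,800,3),np.uint8); o[:320,:512]=cv2.resize(a,(512,320)); o[:300,512:800]=cv2.resize(s[140:280,360:500],(288,300)); cv2.imwrite("pics/v10.png",o[:320])
E
```

```text
clock: 36.25
position: [0.456, 0.1857, 0.2579]
tool_rot: [3.117, 0.038, -2.91]
force: [2.3, -1.2, -2.3]
grip_width: 0.0207
clock: 36.95
position: [0.4555, -0.1101, 0.3189]
tool_rot: [3.119, 0.039, -2.918]
force: [-0.5, 1.6, -1.1]
grip_width: -0.0004
[ 0.45550739 -0.11006671  0.31888308] [-0.06430284  0.05950679  0.31888308]
```

View pics/v10.png

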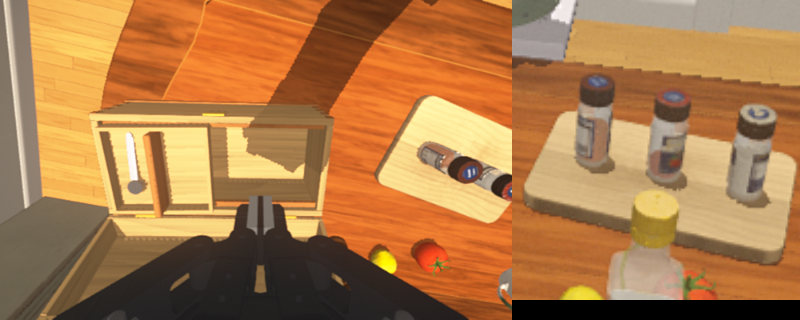

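```bash
python3 - <<'E'
from h import *
c=cam("wrist");p=bot.observe()['position']
print("handle",toc(onz(c,190,190,.165)),"till edge",toc(onz(c,262,200,.144)),"spoon",toc(onz(c,164,200,.13)))
print(np.round((tow((0,-.112,.121))-p)*1000))
# arrangement: knob on open lid for later
for th in (1.75,):
    a0=np.arctan2(18,190);r=np.hypot(18,190); print("knob",tow((.08-r*np.cos(a0+th),0,.13+r*np.sin(a0+th))))
E
```

```text
handle [-0.03714887 -0.07097811  0.165     ] till edge [-0.01909242 -0.00091913  0.144     ] spoon [-0.01197418 -0.11673962  0.13      ]
[  98. -160. -197.]
knob [ 51.10215523  10.38606074 183.8789009 ]
```

```bash
python3 -m jog '[{"delta_pos":[25,-40,0],"spin":0,"claw":1},{"delta_pos":[50,-80,0],"spin":0,"claw":1},{"delta_pos":[75,-120,-20],"spin":0,"claw":1},{"delta_pos":[98,-160,-50],"spin":0,"claw":1},{"delta_pos":[98,-160,-100],"spin":0,"claw":1},{"delta_pos":[98,-160,-145],"spin":0,"claw":1},{"delta_pos":[98,-160,-180],"spin":0,"claw":1},{"delta_pos":[98,-160,-194],"spin":0,"claw":1}]'
python3 - <<'E'
from h import *
print(toc(bot.observe()['position']))
E
```

```text
clock: 37.85
position: [0.5527, -0.2625, 0.1202]
tool_rot: [3.114, 0.034, -2.911]
force: [0.2, 0.1, -0.6]
grip_width: 0.0
[-0.00021246 -0.10954121  0.12016047]
```

```bash
python3 -m jog '[{"delta_pos":[-4,18,2],"spin":0,"claw":1},{"delta_pos":[-8,38,2],"spin":0,"claw":1},{"delta_pos":[-12,58,2],"spin":0,"claw":1},{"delta_pos":[-16,78,2],"spin":0,"claw":1},{"delta_pos":[-20,98,2],"spin":0,"claw":1},{"delta_pos":[-24,118,2],"spin":0,"claw":1},{"delta_pos":[-28,138,2],"spin":0,"claw":1},{"delta_pos":[-31,150,2],"spin":0,"claw":1}]'
python3 -m jog '[{"delta_pos":[-1,5,0],"spin":0,"claw":1},{"delta_pos":[-2,10,0],"spin":0,"claw":1},{"delta_pos":[-3,14,0],"spin":0,"claw":1},{"delta_pos":[-3,17,0],"spin":0,"claw":1}]'
python3 - <<'E'
from h import *
print(toc(bot.observe()['position']))
E
```

```text
clock: 38.65
position: [0.5223, -0.1104, 0.1231]
tool_rot: [3.114, 0.036, -2.909]
force: [1.5, -2.0, 0.3]
grip_width: 0.0002
clock: 39.05
position: [0.5195, -0.0939, 0.1233]
tool_rot: [3.114, 0.036, -2.91]
force: [-1.3, -5.4, 4.0]
grip_width: -0.0001
[0.00159406 0.06227953 0.12329243]
```

```bash
python3 -m jog '[{"delta_pos":[0,2,0],"spin":0,"claw":1},{"delta_pos":[-1,3,0],"spin":0,"claw":1}]'
```

```text
clock: 39.25
position: [0.5194, -0.0914, 0.1235]
tool_rot: [3.115, 0.037, -2.91]
force: [8.6, -7.3, 0.9]
grip_width: 0.0002
```

```bash
python3 -m jog '[{"delta_pos":[0,2,0],"spin":0,"claw":1},{"delta_pos":[0,3,0],"spin":0,"claw":1}]'
```

```text
clock: 39.45
position: [0.5198, -0.0909, 0.1238]
tool_rot: [3.118, 0.038, -2.912]
force: [0.3, -19.8, 4.8]
grip_width: -0.0001
```

```bash
python3 -m jog '[{"delta_pos":[2,-12,0],"spin":0,"claw":1},{"delta_pos":[2,-12,50],"spin":0,"claw":1},{"delta_pos":[2,-12,100],"spin":0,"claw":1},{"delta_pos":[-30,-20,150],"spin":0,"claw":0.4},{"delta_pos":[-70,-20,195],"spin":0,"claw":0.4},{"delta_pos":[-80,-20,240],"spin":0,"claw":0.4},{"delta_pos":[-80,-20,270],"spin":0,"claw":0.4},{"delta_pos":[-80,-20,270],"spin":0,"claw":0.4}]'
python3 - <<'E'
from h import *
p=bot.observe()['position'];print(p)
c=cam("wrist");a=eyes.grab_frame("wrist");t=cam("top");b=eyes.grab_frame("top")
cv2.imwrite("pics/w11.png",a);cv2.imwrite("pics/t11.png",b)
K=tow((.1317,0,.3137));pk=proj(t,K);print("knob",K,pk,np.round((K-p)*1000))
h=cv2.cvtColor(b,cv2.COLOR_BGR2HSV);m=cv2.inRange(h,(20,140,100),(35,255,255))
n,l,st,ce=cv2.connectedComponentsWithStats(m)
for i in range(1,n):
    if st[i,4]>8 and np.hypot(*(ce[i]-pk))<60: print(st[i],ce[i])
# handle in wrist
print("pred handle",proj(c,tow((-.03,.085,.165))),"edge",proj(c,tow((-.03,.01,.144))))
x,y=map(int,pk); o=np.zeros((340,800,3),np.uint8); o[:,:544]=cv2.resize(a,(544,340)); o[:256,544:]=cv2.resize(b[y-32:y+32,x-32:x+32],(256,256)); cv2.imwrite("pics/v11.png",o)
E
```

```text
clock: 40.25
position: [0.4406, -0.1116, 0.3988]
tool_rot: [3.119, 0.046, -2.913]
force: [1.2, 0.6, -1.3]
grip_width: 0.0511
[ 0.4405782  -0.11160632  0.39880162]
knob [ 0.65952891 -0.12832574  0.3137    ] (np.float64(379.37074484790384), np.float64(145.2282371124884)) [219. -17. -85.]
[383 153   4   5  13] [384.23076923 154.92307692]
pred handle (np.float64(338.07891445656037), np.float64(187.10499772672443)) edge (np.float64(282.45860567355635), np.float64(181.23126319550732))
```

View pics/v11.png

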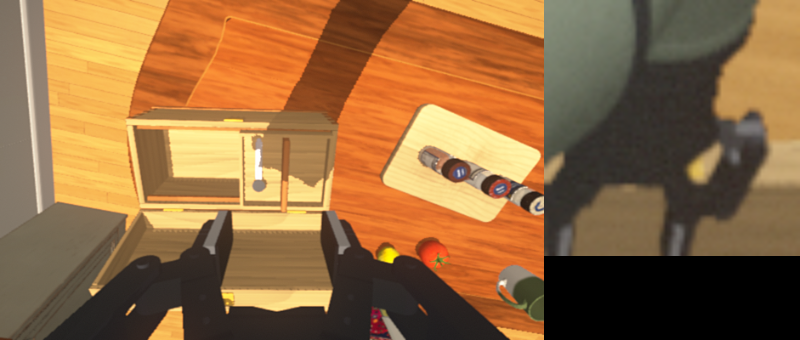

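```bash
python3 - <<'E'
from h import *
c=cam("wrist");a=cv2.imread("pics/w11.png"); h=cv2.cvtColor(a,cv2.COLOR_BGR2HSV);m=cv2.inRange(h,(20,120,80),(35,255,255)); m[:330]=0;m[380:]=0;m[:,:240]=0;m[:,310:]=0
n,l,st,ce=cv2.connectedComponentsWithStats(m)
for i in range(1,n):
    if st[i,4]>8: print(st[i],ce[i],toc(onz(c,*ce[i],.314)))
K=tow((.1317,0,.3137));print(proj(c,K))
t=cam("top"); print(toc(onz(t,384.2,154.9,.314)))
E
```

```text
[262 341  48  20 691] [288.96526773 349.61505065] [0.08638836 0.03256036 0.314     ]
(np.float64(258.10506912247615), np.float64(383.01557152302286))
[ 0.09632692 -0.0095914   0.314     ]
```

```bash
python3 -m jog '[{"delta_pos":[0,50,0],"spin":0,"claw":0.4},{"delta_pos":[0,100,0],"spin":0,"claw":0.4},{"delta_pos":[0,150,0],"spin":0,"claw":0.4},{"delta_pos":[0,200,0],"spin":0,"claw":0.4},{"delta_pos":[0,250,0],"spin":0,"claw":0.4},{"delta_pos":[0,300,0],"spin":0,"claw":0.4},{"delta_pos":[0,300,0],"spin":0,"claw":0.4}]'
python3 - <<'E'
from h import *
for nm in ("top","scene"):
    t=cam(nm);b=eyes.grab_frame(nm);cv2.imwrite(f"pics/{nm}12.png",b)
    K=tow((.1317,0,.3137));pk=np.array(proj(t,K));print(nm,pk)
    h=cv2.cvtColor(b,cv2.COLOR_BGR2HSV);m=cv2.inRange(h,(20,130,80),(35,255,255))
    n,l,st,ce=cv2.connectedComponentsWithStats(m)
    for i in range(1,n):
        if st[i,4]>8 and np.hypot(*(ce[i]-pk))<50: print(st[i],ce[i],toc(onz(t,*ce[i],.314)))
E
```

```text
clock: 41.05
position: [0.4384, 0.195, 0.3921]
tool_rot: [3.118, 0.036, -2.904]
force: [-0.2, -1.1, 0.1]
grip_width: 0.0511
top [379.37074485 145.22823711]
[375 142  12  16 112] [380.83035714 150.33928571] [ 0.11272462 -0.00227     0.314     ]
scene [220.17974871 132.05295491]
[213 127  17  21 207] [220.2173913  138.60386473] [0.16138322 0.00593764 0.314     ]
```

```bash
python3 -m jog '[{"delta_pos":[30,-40,20],"spin":-0.03,"claw":0.4},{"delta_pos":[60,-80,20],"spin":-0.03,"claw":0.4},{"delta_pos":[90,-120,20],"spin":-0.03,"claw":0.4},{"delta_pos":[115,-160,20],"spin":-0.03,"claw":0.4},{"delta_pos":[140,-200,20],"spin":-0.03,"claw":0.4},{"delta_pos":[170,-245,20],"spin":-0.03,"claw":0.4},{"delta_pos":[200,-290,20],"spin":-0.03,"claw":0.4},{"delta_pos":[221,-323,20],"spin":-0.03,"claw":0.4}]' 60
python3 - <<'E'
from h import *
p=bot.observe()['position'];K=tow((.1317,0,.3137));print(np.round((K-p)*1000))
E
```

```text
clock: 41.95
position: [0.6606, -0.1369, 0.4117]
tool_rot: [3.119, 0.035, -2.942]
force: [0.5, 1.1, 1.3]
grip_width: 0.0515
[ -1.   9. -98.]
```

```bash
python3 -m jog '[{"delta_pos":[-1,7,-40],"spin":0,"claw":0.4},{"delta_pos":[-1,7,-80],"spin":0,"claw":0.4},{"delta_pos":[-1,7,-110],"spin":0,"claw":0.4},{"delta_pos":[-1,7,-134],"spin":0,"claw":0.4}]'
python3 -m jog '[{"delta_pos":[0,0,0],"spin":0,"claw":1},{"delta_pos":[0,0,0],"spin":0,"claw":1},{"delta_pos":[0,0,0],"spin":0,"claw":1},{"delta_pos":[0,0,0],"spin":0,"claw":1}]' 60
```

```text
clock: 42.35
position: [0.6582, -0.1316, 0.2748]
tool_rot: [3.118, 0.032, -2.944]
force: [0.1, 0.4, 0.1]
grip_width: 0.0513
clock: 42.75
position: [0.657, -0.1317, 0.2748]
tool_rot: [3.117, 0.03, -2.944]
force: [-4.8, 3.0, -13.2]
grip_width: 0.0206
```

```bash
python3 - <<'E'
from h import *
a0=np.arctan2(18,190);r=np.hypot(18,190)
f=lambda t:np.array([-r*np.cos(a0+t),0,r*np.sin(a0+t)])
for t in np.arange(1.65,-.01,-.11): print(round(t,2),np.round(CM@(f(t)-f(1.75))),np.round(CM@(f(t)-f(.88))))
E
```

```text
1.65 [-18.  -4.   4.] [137.  29.  30.]
1.54 [-39.  -8.   7.] [117.  24.  33.]
1.43 [-59. -12.   7.] [96. 20. 33.]
1.32 [-80. -17.   5.] [76. 16. 31.]
1.21 [-100.  -21.    0.] [56. 12. 26.]
1.1 [-119.  -25.   -6.] [36.  8. 20.]
0.99 [-138.  -29.  -15.] [18.  4. 11.]
0.88 [-155.  -32.  -26.] [-0. -0. -0.]
0.77 [-172.  -36.  -39.] [-16.  -3. -13.]
0.66 [-187.  -39.  -53.] [-31.  -7. -27.]
0.55 [-200.  -42.  -69.] [-44.  -9. -43.]
0.44 [-211.  -44.  -87.] [-56. -12. -61.]
0.33 [-221.  -46. -105.] [-65. -14. -79.]
0.22 [-228.  -48. -125.] [-73. -15. -99.]
0.11 [-233.  -49. -145.] [ -78.  -16. -119.]
-0.0 [-236.  -49. -166.] [ -81.  -17. -140.]
```

```bash
python3 -m jog '[{"delta_pos":[-18,-4,4],"spin":0,"claw":1},{"delta_pos":[-39,-8,7],"spin":0,"claw":1},{"delta_pos":[-59,-12,7],"spin":0,"claw":1},{"delta_pos":[-80,-17,5],"spin":0,"claw":1},{"delta_pos":[-100,-21,0],"spin":0,"claw":1},{"delta_pos":[-119,-25,-6],"spin":0,"claw":1},{"delta_pos":[-138,-29,-15],"spin":0,"claw":1},{"delta_pos":[-155,-32,-26],"spin":0,"claw":1}]'
```

```text
clock: 43.55
position: [0.5018, -0.163, 0.2499]
tool_rot: [3.116, 0.032, -2.944]
force: [2.0, 7.1, -4.4]
grip_width: 0.0205
```

```bash
python3 -m jog '[{"delta_pos":[-16,-3,-13],"spin":0,"claw":1},{"delta_pos":[-31,-7,-27],"spin":0,"claw":1},{"delta_pos":[-44,-9,-43],"spin":0,"claw":1},{"delta_pos":[-56,-12,-61],"spin":0,"claw":1},{"delta_pos":[-65,-14,-79],"spin":0,"claw":1},{"delta_pos":[-73,-15,-99],"spin":0,"claw":1},{"delta_pos":[-78,-16,-119],"spin":0,"claw":1},{"delta_pos":[-80,-16,-130],"spin":0,"claw":1}]'
python3 -m jog '[{"delta_pos":[-1,0,-4],"spin":0,"claw":1},{"delta_pos":[-1,0,-7],"spin":0,"claw":1},{"delta_pos":[-1,0,-9],"spin":0,"claw":1}]'
```

```text
clock: 44.35
position: [0.4212, -0.1791, 0.1198]
tool_rot: [3.115, 0.032, -2.945]
force: [-4.8, 3.8, 0.2]
grip_width: 0.0207
clock: 44.65
position: [0.4202, -0.1794, 0.1115]
tool_rot: [3.114, 0.032, -2.945]
force: [-6.9, 3.3, 0.1]
grip_width: 0.0207
```

```bash
python3 -m jog '[{"delta_pos":[0,0,-2],"spin":0,"claw":1},{"delta_pos":[0,0,-4],"spin":0,"claw":1}]'
```

```text
clock: 44.85
position: [0.4202, -0.1794, 0.1092]
tool_rot: [3.113, 0.032, -2.946]
force: [-22.7, 11.0, 67.5]
grip_width: 0.0205
```

```bash
python3 -m jog '[{"delta_pos":[0,0,1],"spin":0,"claw":0.3},{"delta_pos":[0,0,1],"spin":0,"claw":0.3},{"delta_pos":[0,0,1],"spin":0,"claw":0.3},{"delta_pos":[0,0,40],"spin":0,"claw":0.3},{"delta_pos":[0,0,90],"spin":0,"claw":0.3},{"delta_pos":[0,0,140],"spin":0,"claw":0.3},{"delta_pos":[0,0,190],"spin":0,"claw":0.3},{"delta_pos":[0,0,230],"spin":0,"claw":0.3}]'
python3 -m jog '[{"delta_pos":[0,50,0],"spin":0,"claw":0.3},{"delta_pos":[0,100,0],"spin":0,"claw":0.3},{"delta_pos":[0,150,0],"spin":0,"claw":0.3},{"delta_pos":[0,200,0],"spin":0,"claw":0.3},{"delta_pos":[0,250,0],"spin":0,"claw":0.3},{"delta_pos":[0,250,0],"spin":0,"claw":0.3}]'
python3 jarchk.py
python3 - <<'E'
from h import *
b=eyes.grab_frame("top").astype(int);a=cv2.imread("pics/t0.png").astype(int)
s=eyes.grab_frame("scene").astype(int);s0=cv2.imread("pics/s0.png").astype(int)
print("lid diff top",np.abs(a-b)[190:280,312:450].mean(),"scene",np.abs(s-s0)[140:240,155:320].mean())
print("mill/lemon/tomato",np.abs(s-s0)[225:300,325:460].mean())
h=cv2.cvtColor(b.astype(np.uint8),cv2.COLOR_BGR2HSV);m=cv2.inRange(h,(20,140,90),(35,255,255))
n,l,st,ce=cv2.connectedComponentsWithStats(m)
print([ (st[i],ce[i]) for i in range(1,n) if st[i,4]>20 and 360<ce[i][0]<400 and 235<ce[i][1]<280])
o=bot.observe();print(o['position'],o['force'])
E
```

```text
clock: 45.65
position: [0.4203, -0.1799, 0.3425]
tool_rot: [3.114, 0.035, -2.946]
force: [0.1, 0.1, -0.0]
grip_width: 0.0596
clock: 46.25
position: [0.42, 0.0757, 0.3427]
tool_rot: [3.113, 0.035, -2.939]
force: [0.0, -1.8, -0.6]
grip_width: 0.0597
[345 153  31   8 143] [359.88111888 156.35664336]
[ 345  165   42   65 2072] [361.5019305  198.34266409]
[390 175  20  46 737] [399.9009498  198.18860244]
[ 456  177   64   60 1363] [481.95231108 201.98239178]
[425 188  22  40 675] [435.30222222 207.63111111]
base [472. 229.] top [479. 192.]
base [434. 221.] top [439. 185.]
base [398. 214.] top [402. 178.]
lid diff top 2.368760064412238 scene 2.94989898989899
mill/lemon/tomato 3.663769547325103
[(array([375, 246,  12,  16, 133], dtype=int32), array([380.95488722, 252.81954887]))]
[0.42041825 0.06959195 0.34263128] [ 0.93857216 -0.62200278  0.1459184 ]
```

```bash
python3 - <<'E'
from h import *
t=cam("top");b=cv2.imread("pics/top12.png")
for y in (.083,.06,.03):
    print(y,[np.round(proj(t,tow((x,y,.165)))) for x in (0,.06)])
# row profile along chest y at handle-top height, x=+.05: brown vs pale
for y in np.arange(.0,.16,.006):
    v=[]
    for x in (.03,.045,.055):
        u,w=np.round(proj(t,tow((x,y,.163)))).astype(int); v.append(b[w,u])
    print(round(y,3),np.mean(v,0).astype(int))
E
```

```text
0.083 [array([347., 220.]), array([346., 203.])]
0.06 [array([355., 220.]), array([354., 203.])]
0.03 [array([367., 220.]), array([365., 203.])]
0.0 [ 71 114 150]
0.006 [ 75 117 158]
0.012 [103 150 182]
0.018 [ 91 134 163]
0.024 [ 92 136 166]
0.03 [ 92 136 166]
0.036 [ 94 136 166]
0.042 [ 93 136 165]
0.048 [ 90 133 163]
0.054 [ 92 135 165]
0.06 [ 92 135 165]
0.066 [ 95 137 168]
0.072 [ 95 139 169]
0.078 [ 77 130 187]
0.084 [ 69 121 178]
0.09 [ 75 121 148]
0.096 [ 95 148 178]
0.102 [ 97 150 179]
0.108 [ 95 148 178]
0.114 [ 97 150 179]
0.12 [ 95 148 177]
0.126 [ 97 141 171]
0.132 [ 96 138 168]
0.138 [ 97 141 170]
0.144 [ 96 139 169]
0.15 [ 95 139 168]
0.156 [105 150 183]
```

The handle reads y≈0.081–0.084 m in the chest frame just before the lid was shut, so the till is at the left end. The lid is shut and the jars are standing. Handing in.

```bash
python3 -c "
from workcell import bot
print(bot.job_done())"
```

```text
the job is handed in; nothing more can be done
None
```

I did the whole job and handed it in at about 46 s of robot time; no verdict came back.

**What I did:** I swung the lid back by its knob until it stayed open. There were three jars: one in the open and two under the till. I slid the till left, then right, to reach them. All three now stand in a row on the chopping board. I pushed the till back to the left end and shut the lid by its knob.

**Last checks:**
- **Jars:** the last scene picture shows three jar-shaped blobs where I put them. A picture viewed earlier showed all three upright on the board.
- **Till:** about 2.5 s before I began closing the lid, its handle measured about 81–84 mm left of the chest's middle (77–90 mm needed). The spoon was still in it. I couldn't see inside once the lid was shut.
- **Lid:** it matches the starting picture from both fixed cameras, and I felt it seat with about 68 N of force.
- **Pepper mill, tomato and lemon:** the area around them looks unchanged in the scene camera.

**What disagreed:**
- **Finger height:** the real fingertips sit about 25 mm higher than the reported tool position. My first grip on the knob was therefore high, and my first push on the till passed over it. I measured the difference by touching the table and corrected for it.
- **Tool tilt:** the tool drifted to between 2° and 3° of tilt over the run, with no visible effect.
- **Disturbances:** I did not see the till get knocked or the grip slacken.

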